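Jack the sprung lid open, put the ink pad away, let the lid shut

TASK

Put the ink pad away in the wooden box with the self-closing lid: pull and let go the clamp's orange trigger again and again until the jaw is fully forward and holds the lid wide open, put the ink pad in through the sloping mouth, then press and hold the red release lever until the jaw has slid all the way back and the lid is shut. Work the clamp by its trigger and lever only, never by its jaw; pull the trigger firmly but do not force it once it goes solid, and leave the other things on the desk where they are.

Things in the scene. Friction and masses are not known exactly. Their poses are not given: they have to be found in the camera images.
- opener_board: fixed wooden board 330 x 240 x 12 mm carrying a sprung-lid box and, left of it at y = 45 mm, a hand-pumped quick clamp lying along x. Origin on the desk top, straight below the lid's hinge line (the box's front edge); x points from the clamp's grip end to the box's back, z up. All 'board' coordinates below are mm in this frame.
- box_inside (a point): middle of the box's inner floor, at board (50, -50, 17). Wooden box: x 0 to 100, y -112 to 12, walls 6 mm, front wall 100 high; from there the mouth's frame slopes up and back at 35 degrees for 60 mm to a flat top at z 135.
- grip_top (a point): top of the clamp's fixed black pistol grip, at board (-119, 45, 179); the grip is 24 (x) x 28 (y) mm and stands on the black housing (x -137 to -59, top at z 106). The orange trigger is on its +x side, the red lever on its -x side.
- mouth (a point): centre of the box's mouth, in the plane of its sloping frame: opening 42 mm along the slope, 112 mm along the board's y. Its outward normal leans 35 degrees from vertical towards the board's -x: things go in along (sin 35, 0, -cos 35) of the board's frame, 110 mm deep.
- lid (a joint): angle (rad) of the wooden lid over the mouth, 124 x 60 x 5 mm, hinged along the mouth's lower front edge (along the board's y). 0 shut; opens up and over towards the board's -x; a spring pulls it shut. The jaw pushes a roller on the lid's brass tail; with the jaw in its last notch the lid stands at about 1.87 (107 degrees).
- jaw (a joint): travel (m) of the clamp's jaw along the board's +x: 0 fully back, stop at 0.0525. A ratchet holds it in notches 10 mm apart, at about 0.009, 0.019, ... and last 0.049, against a return spring; it meets the lid's tail at about 0.014. Starts fully back or in the first notch.
- jaw_head: orange jaw head with a rubber face, 13 x 26 x 32 mm, sliding with the jaw: at board x -52 to -38, y 45, z 61 to 93 when the jaw is fully back. Its origin is the board's point (0, 45, 0) carried along by the jaw. Not to be touched.
- trigger (a joint): angle (rad) of the orange trigger: 0 at rest, 0.33 at its stop, pulled towards the grip (board's -x); springs back. One full stroke moves the jaw one notch; a short stroke is lost, and so is one begun before the trigger is fully back. It needs 4 to 12 N; with the jaw in its last notch it goes solid about half-way: over 28 N is forcing it.
- trigger_blade: the orange trigger blade, 11 (x) x 22 (y) x 88 mm high; origin at its pivot, at board (-72, 45, 96), axis along y; z along the blade (upright at rest, top 90 mm above the pivot), x away from the grip.
- lever (a joint): angle (rad) of the red release lever: about 0 (-0.04 to 0) at rest, 0.32 right down, springs back. Pressed right down (1 to 4 N) and held, it frees the jaw, which its spring slides back in about 1.5 s; let go early and the jaw stops in the next notch.
- lever_press (a point): top of the lever's flat red thumb pad (32 x 26 mm), at board (-179, 45, 123) at rest; goes down about 19 mm. The grip stands 48 mm from it and 56 mm higher: come with the tool tilted 20 to 45 degrees, the gripper leaning away from the grip (towards the board's -x).
- lever_pad: the red release lever; origin at its pivot, at board (-120, 45, 99); the thumb pad is at its free end, on the -x side of the grip.
- ink_pad: closed flat tin ink pad, dark blue, pale label, 62 (x) x 92 (y) x 16 (z) mm, about 90 g; origin at its underside's centre. Starts on a long edge in the rest's slot, leaning 35 degrees: its -x points up the lean, its z points to the rest's +x and up; the upper 36 mm stand free. Take it across the 16 mm with the tool tilted like it.
- trigger_pull (a point): point on the blade's front face (the side away from the grip), 72 mm above the pivot, about board z 168 at rest; a full stroke moves it 24 mm towards the grip, and there is free room in front of it.
- pad_rest: fixed small wooden rest, base 130 x 120 x 12 mm, with a slot 20 mm wide between two 26 mm high, 110 mm long leaves that lean 35 degrees from upright, tops towards its own -x; origin at the centre of its underside.
- rubber_stamp: wooden rubber stamp with a dark knob, 26 x 54 x 69 mm, origin at its underside
- field_compass: round brass compass, 60 x 73 x 16 mm, lying, origin at its underside
- ink_bottle: square blue-grey ink bottle with a black cap, 47 x 46 x 56 mm, origin at its underside
- eraser: blue and pink eraser, 20 x 48 x 12 mm, origin at its underside
- spectacle_case: brown leather spectacle case, 58 x 155 x 34 mm, origin at its underside
Mind the look-alikes: they are no part of the job. There is more than one size of the ink_pad; the job needs the larger.

How it is judged:
By the outcome, as a careful person would: the job done as asked, in the order asked, and still so for the second after the job is handed in, with the robot touching nothing.
It also fails if it takes over 67 s, if anything falls off the work surface, if the arm or the gripper's body presses on something with over 40 N, if the wrist force passes 120 N, or if a joint passes its speed limit or range.

ROBOT

A 6-joint arm with a two-finger parallel gripper is mounted at the origin on a cart in front of the work surface, level with it; the furniture and walls round the work are solid. World frame = base frame: x ahead of the robot, y to its left, z up, the work surface at z = 0. Lengths are in m, angles in rad, forces in N, time in s.
With the tool pointing down it reaches from about 0.375 to 0.925 m from the base axis. Payload 5.7 kg.
Tool frame: the origin (TCP) lies midway between the tips of the shut fingers; the grasp point (between the pads) lies 19 mm behind it; z points along the fingers, y is the line along which they close (so a half turn about z gives the same grasp; the last joint's range is limited). The gripper opens to 88 mm and grips with 3 to 60 N. Pads are 20 mm wide; open, the fingers measure 115 mm over their backs; the gripper's body (75 mm by 178 mm) begins 61 mm behind the grasp point.
Start: joints at [-1.311, 0.359, 1.51, -0, 1.272, -0.115], TCP at [0.22, -0.558, 0.223] pointing down, gripper open.
Joint ranges: [-2.97, 2.97], [-1.01, 2.36], [0.21, 2.38], [-0.96, 4.11], [0.2, 2.71], [-2.98, 2.98]. Speed limits (rad/s): [2.39, 2.39, 3.14, 3.14, 3.14, 3.14].

INTERFACE

Orientations are given as a unit quaternion [x, y, z, w].
In Python, from station import arm gives the robot as it stands. The module is installed in compiled form; this text tells all that it offers.
- The arm moves only by the tool jog_arm, never from a script. Its argument "increments" is a list of rows, each an object of numbers: "tx", "ty", "tz": the shift along the tool's x, y, z as a fraction of full scale; "wx", "wy", "wz": the turn, a rotation vector about the tool's x, y, z as a fraction of full scale; "fingers": the closure, from -1 (fully open) to 1 (shut), so that 0 is half open. A call has 1 to 12 rows; each row is the pose to reach, as a shift and turn from the pose commanded when the call began, along the tool's axes at that moment, turning the shorter way round; what a row does not reach only later rows make up. Full scale, the value 1, is 0.3 m for a shift and 360 degrees for a turn. A row lasts 1/12 s, in which the tool goes at most 41.7 mm and 7.16 degrees, less where a joint would pass 70% of its speed; a pose out of reach is approached as far as the arm can. A call with a number of a shift or a turn outside -1 to 1 is refused whole. A call with a gripper value outside its range is refused whole. The fingers move at their own pace and stop on an object; the grip force is fixed at half the most. Time passes only in rows, so rows that repeat a pose let the fingers close. It gives the time, the measured TCP pose, the force, the opening and the grip force at its end, in the units of the state.
- arm.state(): the state, without advancing time (a new reading comes with each control period).
- arm.snapshot(name): name is "scene" or "top" or "wrist"; returns (picture, depth): 400x640x3 uint8, red, green, blue; 400x640 float32, m along the optical axis (not along the pixel's ray), 0 where there is no reading.
- arm.camera_params(name): a dict with "fovy" (degrees; the focal length in pixels is half the picture's height over the tangent of half this angle, whatever the lens; pixels are square), "cx", "cy" (the principal point, pixels), "k1" (the pictures are not rectified: a ray, as slopes to the right and down, at radius r is drawn at 1 + k1 r^2 times it, then the intrinsics apply), "R" (3x3) and "t" (3): a world point X has camera coordinates R X + t. Camera axes: x right, y down, z forward; pixel columns grow to the right and rows downward; lengths in m; the calibration is good to about 2 mm. A picture is of the moment at which its call begins: read the wrist's pose just before it. camera_params takes no time and is no camera call; for the wrist camera it gives the pose at the moment of the call.
- arm.finish_job(): hands the job in; it is judged then, once.
The state is a dict: "time_s": time; "qpos": joint angles; "qvel": joint speeds; "effort": joint torques, N m; "eef_pos": TCP position; "ee_rot": TCP orientation; "wrist_force": force on the tool from outside, world axes, zero at the start; "torque": the same for the moment, N m; "finger_gap": finger opening in m; "grip_force": force on a finger pad.
Only numpy, scipy, OpenCV 4.12 (cv2) and the standard library are available. Lean on these libraries where they do the work, as an engineer would, in place of code of your own. Each camera call takes 0.05 s, during which the arm holds its last target. There are 200 camera calls.

## Working session

There is one attempt and no reset: what is moved stays moved. The work goes in short steps, Python scripts to look and compute and a tool call to move; the robot and the scene stay as the last step left them, time stands still between calls to the robot, and variables do not carry over. Pictures are saved under pics/ and viewed, at most 10 in all, crops included, and the job is handed in when it is done.

Besides the shell and the picture viewer there is one more tool, called after ">>>" as name([rows], argument=value, ...), one row to a line, values as JSON. jog_arm: Moves the arm, as the interface text tells. Shift numbers are shares of 0.3 m and turn numbers shares of 360 degrees, none past 1 either way. Its arguments: {"type":"object","properties":{"increments":{"type":"array"}},"required":["increments"]}

```bash
mkdir -p pics
cat > h.py <<'E'
import numpy as np, cv2
from station import arm
def shot(name):
    p=arm.camera_params(name); im,d=arm.snapshot(name); return im,d,p
def cloud(d,p):
    h,w=d.shape; f=h/2/np.tan(np.radians(p["fovy"])/2)
    K=np.array([[f,0,p["cx"]],[0,f,p["cy"]],[0,0,1.]])
    u,v=np.meshgrid(np.arange(w),np.arange(h))
    uv=np.stack([u,v],-1).reshape(-1,1,2).astype(np.float64)
    n=cv2.undistortPoints(uv,K,np.array([p["k1"],0,0,0.])).reshape(h,w,2)
    c=np.dstack([n*d[...,None],d])
    X=(c-np.array(p["t"]))@np.array(p["R"])
    X[d==0]=np.nan
    return X
def save(im,f): cv2.imwrite("pics/"+f,im[...,::-1])
E
python3 - <<'E'
from h import *
s=arm.state(); print({k:np.round(v,4).tolist() for k,v in s.items()})
for n in ("top","scene"):
    im,d,p=shot(n); save(im,n+"0.png"); X=cloud(d,p); np.savez("pics/"+n+"0.npz",im=im,X=X)
    print(n,p["fovy"],p["cx"],p["cy"],p["k1"],-np.array(p["R"]).T@p["t"],(d==0).mean())
E
```

```text
{'time_s': 0.0, 'qpos': [-1.3111, 0.3595, 1.5114, -0.0, 1.2725, -0.1151], 'qvel': [0.0005, -0.0007, -0.0008, 0.0012, -0.0009, -0.0005], 'effort': [0.0016, -51.5366, -27.0724, 0.0676, 0.0348, -0.0001], 'eef_pos': [0.2195, -0.5577, 0.2218], 'ee_rot': [0.9825, 0.1863, -0.0001, -0.0009], 'wrist_force': [-0.4412, -0.883, 0.5797], 'torque': [-0.0022, 0.0257, -0.0082], 'grip_force': 0.0, 'finger_gap': 0.0877}
top 55.33116062978618 318.65320602799113 201.81986388352155 -0.06616713521243787 [3.52590425e-01 7.32517164e-04 1.21715311e+00] 0.00395703125
scene 49.43072572776041 320.66993778515734 197.75607925020344 -0.09627113876744779 [-0.43292619 -0.73875429  1.02137324] 0.0505078125
```

View pics/top0.png

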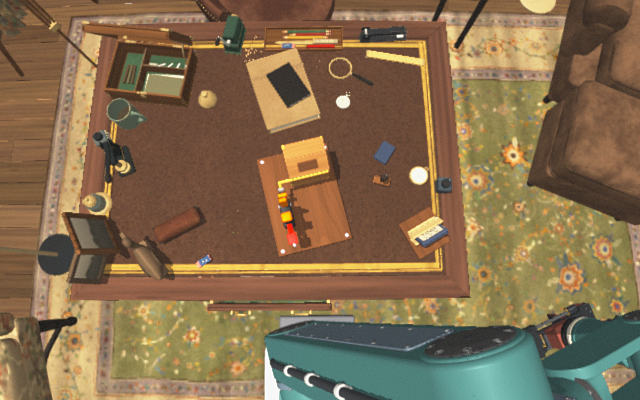

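View pics/scene0.png

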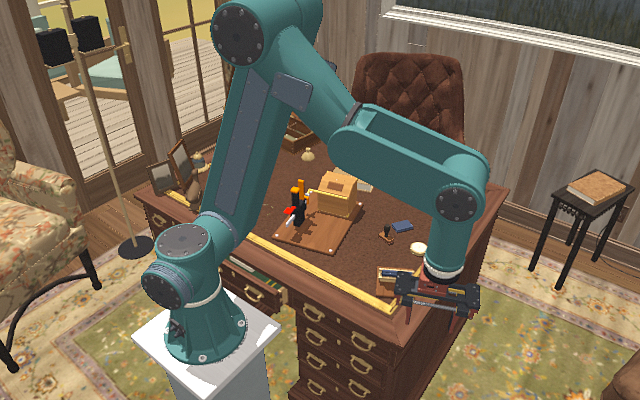

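Run:
```python
from h import *
z=np.load("pics/top0.npz"); im,X=z["im"],z["X"]; Z=X[...,2]
uu,vv=np.meshgrid(np.arange(640),np.arange(400))
def box(u0,u1,v0,v1): return (uu>=u0)&(uu<u1)&(vv>=v0)&(vv<v1)
def rect(m,l):
    P=X[m][:,:2].astype(np.float32)
    r=cv2.minAreaRect(P*1000); print(l,m.sum(),np.round(r[0],1),np.round(r[1],1),round(r[2],2)," z",np.round(np.percentile(X[m][:,2],[5,50,95])*1000,1))
    print("   corners",np.round(cv2.boxPoints(r)).tolist())
B=box(250,360,130,265)
def clean(m): 
    n,l,s,_=cv2.connectedComponentsWithStats(m.astype(np.uint8)); return l==1+np.argmax(s[1:,4])
print("desk z",np.nanmedian(Z[box(200,240,80,120)])*1000)
rect(clean(B&(Z>.008)&(Z<.5)),"board all")
rect(clean(B&(Z>.131)&(Z<.139)&box(275,335,130,190)),"box flat top")
hsv=cv2.cvtColor(im,cv2.COLOR_RGB2HSV)
for n,m in (("red",B&((hsv[...,0]<4)|(hsv[...,0]>176))&(hsv[...,1]>200)&(hsv[...,2]>150)),("orange",B&(hsv[...,0]>8)&(hsv[...,0]<24)&(hsv[...,1]>220)&(hsv[...,2]>150)),("grip",B&(Z>.172))):
    if m.sum(): print(n,m.sum(),np.round(np.nanmean(X[m],0)*1000,1),np.round(np.nanmin(X[m],0)*1000),np.round(np.nanmax(X[m],0)*1000), vv[m].min(),vv[m].max(),uu[m].min(),uu[m].max())
R=box(390,460,200,265)
rect(clean(R&(Z>.007)&(Z<.2)),"rest all")
rect(clean(R&(Z>.007)&(Z<.016)),"rest base")
P=R&(Z>.02)&(Z<.2)
blue=R&(hsv[...,0]>95)&(hsv[...,0]<130)&(hsv[...,1]>60)&(Z>.02)
rect(blue,"padblue")
# crops upscaled
c1=cv2.resize(im[125:265,245:365],None,fx=4,fy=4,interpolation=cv2.INTER_CUBIC)
c2=cv2.resize(im[195:265,385:465],None,fx=4,fy=4,interpolation=cv2.INTER_CUBIC)
o=np.zeros((560,800,3),np.uint8); o[:560,:480]=c1; o[:280,480:800]=c2; save(o,"crop1.png")
```

```text
desk z 1.0852086656143431
board all 7569 [606.1  42.2] [331.  239.9] 13.67  z [  9.6  14.2 138.1]
   corners [[417.0, 120.0], [474.0, -113.0], [795.0, -35.0], [739.0, 198.0]]
box flat top 772 [719.8  34.5] [ 75.2 124.6] 14.23  z [132.2 135.7 138.5]
   corners [[668.0, 86.0], [699.0, -35.0], [772.0, -17.0], [741.0, 104.0]]
red 30 [489.1  73.4 110.5] [450.  56.  16.] [510.  89. 127.] 224 243 287 297
orange 119 [553.4  90.7 155.8] [506.  69.  81.] [603. 115. 188.] 193 221 278 291
grip 131 [531.8  86.5 180.2] [506.  69. 173.] [572. 105. 189.] 197 221 278 291
rest all 1501 [ 490.4 -346.9] [129.9 122.1] 29.3  z [ 8.8 16.4 77.6]
   corners [[404.0, -325.0], [464.0, -432.0], [577.0, -368.0], [517.0, -262.0]]
rest base 736 [ 490.4 -346.9] [129.9 122.1] 29.3  z [ 8.1 11.7 15.1]
   corners [[404.0, -325.0], [464.0, -432.0], [577.0, -368.0], [517.0, -262.0]]
padblue 129 [ 472.5 -351.7] [30.1 87.8] 27.93  z [60.  77.3 82.6]
   corners [[439.0, -320.0], [480.0, -398.0], [506.0, -383.0], [465.0, -306.0]]
```

View pics/crop1.png

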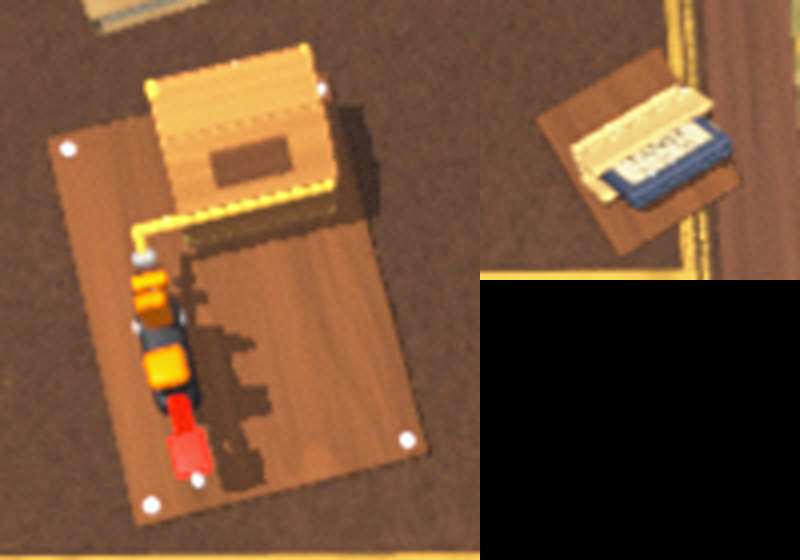

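```bash
cat >> h.py <<'E'
from scipy.spatial.transform import Rotation as Ro
class F:
    def __init__(s,o,yaw): s.o=np.array(o,float); s.R=Ro.from_euler("z",yaw,degrees=True)
    def w(s,p): return s.o+s.R.apply(p)
    def l(s,P): return s.R.inv().apply(np.asarray(P).reshape(-1,3)-s.o)
BO=F([647,68,0],13.7); RE=F([490.4,-346.9,0],29.3)   # mm
def toolR(fr,tilt,k):
    # tool z=(sin t,0,-cos t); k='x': tool x ~ +frame x ; 'y': tool x=+frame y ; '-y'
    t=np.radians(tilt); z=np.array([np.sin(t),0,-np.cos(t)]); a=np.array([np.cos(t),0,np.sin(t)])
    x={'x':a,'-x':-a,'y':np.array([0,1.,0]),'-y':np.array([0,-1.,0])}[k]
    return fr.R*Ro.from_matrix(np.array([x,np.cross(z,x),z]).T)
def delta(fr,p,tilt,k):
    s=arm.state(); R0=Ro.from_quat(s["ee_rot"])
    d=R0.inv().apply(fr.w(p)/1000-s["eef_pos"])/0.3
    w=(R0.inv()*toolR(fr,tilt,k)).as_rotvec()/(2*np.pi)
    print("t",round(s["time_s"],2),"d",np.round(d,3),"w",np.round(w,4),"board",np.round(BO.l(np.array(s["eef_pos"])*1000)[0],1),"F",np.round(BO.R.inv().apply(s["wrist_force"]),1),"gap",round(s["finger_gap"],4),"q",np.round(s["qpos"],2))
E
python3 - <<'E'
from h import *
z=np.load("pics/top0.npz"); im,X=z["im"],z["X"]
hsv=cv2.cvtColor(im,cv2.COLOR_RGB2HSV)
m=(hsv[...,0]>8)&(hsv[...,0]<24)&(hsv[...,1]>200)&(hsv[...,2]>150); m[:,:270]=0;m[:,300:]=0;m[:185]=0;m[225:]=0
n,l,s,_=cv2.connectedComponentsWithStats(m.astype(np.uint8))
L=BO.l(X.reshape(-1,3)*1000).reshape(400,640,3)
for v in range(185,226,1):
    k=m[v]
    if k.any(): print(v,np.round(np.nanmedian(L[v][k],0)).tolist(),k.sum(),end=";")
p=cv2
delta(BO,[-44,45,290],0,'x')
delta(BO,[-44,45,168],0,'x')
E
```

```text
192 [-34.0, 34.0, 95.0] 1;193 [-36.0, 40.0, 94.0] 6;194 [-35.0, 52.0, 91.0] 4;195 [-42.0, 37.0, 92.0] 3;196 [-43.0, 45.0, 89.0] 8;197 [-43.0, 52.0, 86.0] 6;198 [-70.0, 43.0, 184.0] 8;199 [-72.0, 47.0, 187.0] 7;200 [-76.0, 43.0, 183.0] 7;201 [-78.0, 45.0, 182.0] 8;202 [-78.0, 46.0, 172.0] 8;203 [-78.0, 44.0, 154.0] 7;204 [-79.0, 44.0, 137.0] 7;205 [-78.0, 47.0, 125.0] 6;206 [-78.0, 51.0, 115.0] 2;211 [-109.0, 35.0, 179.0] 2;212 [-111.0, 38.0, 179.0] 6;213 [-112.0, 47.0, 179.0] 6;214 [-116.0, 45.0, 179.0] 4;215 [-114.0, 34.0, 178.0] 3;216 [-124.0, 34.0, 178.0] 3;217 [-126.0, 35.0, 179.0] 3;218 [-126.0, 46.0, 178.0] 4;219 [-131.0, 38.0, 177.0] 4;220 [-132.0, 44.0, 177.0] 6;221 [-132.0, 51.0, 165.0] 7;t 0.1 d [ 1.965 -1.588 -0.224] w [-0.0003 -0.      0.0216] board [-563.6 -506.7  221.9] F [-0.4 -0.5  0.9] gap 0.0879 q [-1.31  0.36  1.51 -0.    1.27 -0.12]
t 0.1 d [ 1.965 -1.587  0.183] w [-0.0003 -0.      0.0216] board [-563.6 -506.7  221.9] F [-0.4 -0.5  0.9] gap 0.0879 q [-1.31  0.36  1.51 -0.    1.27 -0.12]
```

>>> jog_arm([
  {"tz": -0.1,"fingers": 1},
  {"tz": -0.224,"fingers": 1},
  {"tx": 1,"ty": -0.8,"tz": -0.224,"wz": 0.0216,"fingers": 1},
  {"tx": 1,"ty": -0.8,"tz": -0.224,"wz": 0.0216,"fingers": 1},
  {"tx": 1,"ty": -0.8,"tz": -0.224,"wz": 0.0216,"fingers": 1},
  {"tx": 1,"ty": -0.8,"tz": -0.224,"wz": 0.0216,"fingers": 1},
  {"tx": 1,"ty": -0.8,"tz": -0.224,"wz": 0.0216,"fingers": 1},
  {"tx": 1,"ty": -0.8,"tz": -0.224,"wz": 0.0216,"fingers": 1},
  {"tx": 1,"ty": -0.8,"tz": -0.224,"wz": 0.0216,"fingers": 1},
  {"tx": 1,"ty": -0.8,"tz": -0.224,"wz": 0.0216,"fingers": 1},
  {"tx": 1,"ty": -0.8,"tz": -0.224,"wz": 0.0216,"fingers": 1},
  {"tx": 1,"ty": -0.8,"tz": -0.224,"wz": 0.0216,"fingers": 1},
])

```text
schema error: expected keys tx, ty, tz, wx, wy, wz, fingers
```

Run:
```python
from h import *
delta(BO,[-44,45,290],0,'x')
```

```text
t 0.1 d [ 1.965 -1.588 -0.224] w [-0.0003 -0.      0.0216] board [-563.6 -506.7  221.9] F [-0.4 -0.5  0.9] gap 0.0879 q [-1.31  0.36  1.51 -0.    1.27 -0.12]
```

>>> jog_arm([
  {"tx": 0,"ty": 0,"tz": -0.1,"wx": 0,"wy": 0,"wz": 0,"fingers": 1},
  {"tx": 0,"ty": 0,"tz": -0.224,"wx": 0,"wy": 0,"wz": 0,"fingers": 1},
  {"tx": 1,"ty": -0.8,"tz": -0.224,"wx": 0,"wy": 0,"wz": 0.0216,"fingers": 1},
  {"tx": 1,"ty": -0.8,"tz": -0.224,"wx": 0,"wy": 0,"wz": 0.0216,"fingers": 1},
  {"tx": 1,"ty": -0.8,"tz": -0.224,"wx": 0,"wy": 0,"wz": 0.0216,"fingers": 1},
  {"tx": 1,"ty": -0.8,"tz": -0.224,"wx": 0,"wy": 0,"wz": 0.0216,"fingers": 1},
  {"tx": 1,"ty": -0.8,"tz": -0.224,"wx": 0,"wy": 0,"wz": 0.0216,"fingers": 1},
  {"tx": 1,"ty": -0.8,"tz": -0.224,"wx": 0,"wy": 0,"wz": 0.0216,"fingers": 1},
  {"tx": 1,"ty": -0.8,"tz": -0.224,"wx": 0,"wy": 0,"wz": 0.0216,"fingers": 1},
  {"tx": 1,"ty": -0.8,"tz": -0.224,"wx": 0,"wy": 0,"wz": 0.0216,"fingers": 1},
  {"tx": 1,"ty": -0.8,"tz": -0.224,"wx": 0,"wy": 0,"wz": 0.0216,"fingers": 1},
  {"tx": 1,"ty": -0.8,"tz": -0.224,"wx": 0,"wy": 0,"wz": 0.0216,"fingers": 1},
])

```text
time_s: 1.1
eef_pos: [0.4124, -0.22, 0.2896]
ee_rot: [0.993, 0.121, 0.0, -0.001]
wrist_force: [-0.6, 0.1, -0.2]
finger_gap: 0.011
grip_force: 0.0
```

Run:
```python
from h import *
delta(BO,[-44,45,290],0,'x')
```

```text
t 1.1 d [ 0.844 -0.894  0.002] w [-0.0005 -0.0002  0.0006] board [-296.1 -224.2  289.6] F [-0.6  0.2 -0.2] gap 0.011 q [-0.64  0.1   1.68  0.    1.35  0.69]
```

>>> jog_arm([
  {"tx": 0.844,"ty": -0.894,"tz": 0,"wx": 0,"wy": 0,"wz": 0,"fingers": 1},
  {"tx": 0.844,"ty": -0.894,"tz": 0,"wx": 0,"wy": 0,"wz": 0,"fingers": 1},
  {"tx": 0.844,"ty": -0.894,"tz": 0,"wx": 0,"wy": 0,"wz": 0,"fingers": 1},
  {"tx": 0.844,"ty": -0.894,"tz": 0,"wx": 0,"wy": 0,"wz": 0,"fingers": 1},
  {"tx": 0.844,"ty": -0.894,"tz": 0,"wx": 0,"wy": 0,"wz": 0,"fingers": 1},
  {"tx": 0.844,"ty": -0.894,"tz": 0,"wx": 0,"wy": 0,"wz": 0,"fingers": 1},
  {"tx": 0.844,"ty": -0.894,"tz": 0,"wx": 0,"wy": 0,"wz": 0,"fingers": 1},
  {"tx": 0.844,"ty": -0.894,"tz": 0,"wx": 0,"wy": 0,"wz": 0,"fingers": 1},
  {"tx": 0.844,"ty": -0.894,"tz": 0,"wx": 0,"wy": 0,"wz": 0,"fingers": 1},
  {"tx": 0.844,"ty": -0.894,"tz": 0,"wx": 0,"wy": 0,"wz": 0,"fingers": 1},
  {"tx": 0.844,"ty": -0.894,"tz": 0,"wx": 0,"wy": 0,"wz": 0,"fingers": 1},
  {"tx": 0.844,"ty": -0.894,"tz": 0,"wx": 0,"wy": 0,"wz": 0,"fingers": 1},
])

```text
time_s: 2.1
eef_pos: [0.5928, 0.0946, 0.2893]
ee_rot: [0.993, 0.119, -0.001, 0.0]
wrist_force: [-0.1, -0.4, -0.6]
finger_gap: 0.0007
grip_force: 0.0
```

Run:
```python
from h import *
delta(BO,[-44,45,290],0,'x')
im,d,p=shot("wrist"); X=cloud(d,p); save(im,"w1.png"); np.savez("pics/w1.npz",im=im,X=X)
hsv=cv2.cvtColor(im,cv2.COLOR_RGB2HSV)
L=BO.l(X.reshape(-1,3)*1000).reshape(400,640,3)
m=(hsv[...,0]>8)&(hsv[...,0]<22)&(hsv[...,1]>200)&(hsv[...,2]>150)
for n,k in (("blade top",m&(L[...,2]>182)&(L[...,2]<192)),("jaw",m&(L[...,2]>86)&(L[...,2]<98)&(L[...,0]<0)),("griptop",(abs(L[...,2]-179)<4)&(L[...,0]<-100))):
    print(n,k.sum(),np.round(np.percentile(L[k],[2,50,98],axis=0)).tolist() if k.any() else "")
print("cam",BO.l(-np.array(p["R"]).T@p["t"]*1000))
```

```text
t 2.1 d [ 0.008 -0.021 -0.003] w [0.0001 0.0003 0.0001] board [-46.3  38.7 289.3] F [-0.2 -0.3 -0.6] gap 0.0007 q [ 0.04  0.31  1.42 -0.    1.42  1.38]
blade top 192 [[-79.0, 35.0, 182.0], [-74.0, 45.0, 185.0], [-70.0, 55.0, 187.0]]
jaw 28 [[-43.0, 33.0, 90.0], [-35.0, 40.0, 91.0], [-35.0, 56.0, 94.0]]
griptop 1 [[-112.0, 58.0, 175.0], [-112.0, 58.0, 175.0], [-112.0, 58.0, 175.0]]
cam [[ 37.46647308  39.25133257 450.88655293]]
```

View pics/w1.png

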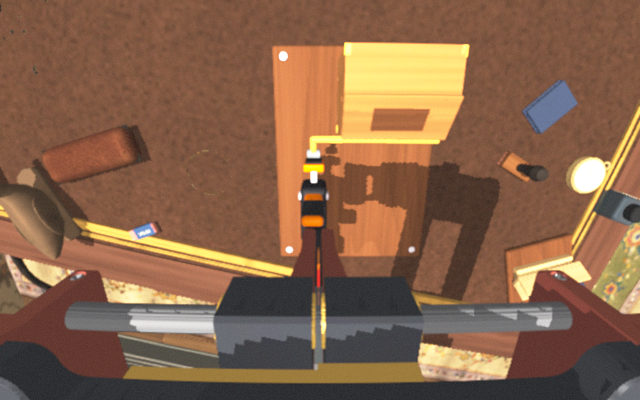

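>>> jog_arm([
  {"tx": 0,"ty": 0,"tz": 0,"wx": 0,"wy": 0,"wz": 0,"fingers": 1},
  {"tx": 0,"ty": 0,"tz": 0.41,"wx": 0,"wy": 0,"wz": 0,"fingers": 1},
  {"tx": 0,"ty": 0,"tz": 0.41,"wx": 0,"wy": 0,"wz": 0,"fingers": 1},
  {"tx": 0,"ty": 0,"tz": 0.41,"wx": 0,"wy": 0,"wz": 0,"fingers": 1},
  {"tx": 0,"ty": 0,"tz": 0.41,"wx": 0,"wy": 0,"wz": 0,"fingers": 1},
  {"tx": 0,"ty": 0,"tz": 0.41,"wx": 0,"wy": 0,"wz": 0,"fingers": 1},
])

```text
time_s: 2.65
eef_pos: [0.5914, 0.0941, 0.1657]
ee_rot: [0.993, 0.119, -0.003, -0.0]
wrist_force: [0.3, -0.0, 1.3]
finger_gap: 0.0004
grip_force: 0.0
```

Run:
```python
from h import *
delta(BO,[-56,45,166],0,'x')
```

```text
t 2.65 d [-0.027 -0.021 -0.001] w [-0.0001  0.0008 -0.0002] board [-47.8  38.6 165.7] F [ 0.3 -0.1  1.3] gap 0.0004 q [ 0.04  0.41  1.57 -0.    1.16  1.38]
```

>>> jog_arm([
  {"tx": 0,"ty": -0.021,"tz": 0,"wx": 0,"wy": 0,"wz": 0,"fingers": 1},
  {"tx": -0.03,"ty": -0.021,"tz": 0,"wx": 0,"wy": 0,"wz": 0,"fingers": 1},
  {"tx": -0.05,"ty": -0.021,"tz": 0,"wx": 0,"wy": 0,"wz": 0,"fingers": 1},
  {"tx": -0.07,"ty": -0.021,"tz": 0,"wx": 0,"wy": 0,"wz": 0,"fingers": 1},
  {"tx": -0.09,"ty": -0.021,"tz": 0,"wx": 0,"wy": 0,"wz": 0,"fingers": 1},
  {"tx": -0.09,"ty": -0.021,"tz": 0,"wx": 0,"wy": 0,"wz": 0,"fingers": 1},
])

```text
time_s: 3.15
eef_pos: [0.5665, 0.0952, 0.1687]
ee_rot: [0.993, 0.119, 0.002, 0.0]
wrist_force: [3.2, 0.7, 4.1]
finger_gap: 0.0003
grip_force: 1.9
```

>>> jog_arm([
  {"tx": -0.01,"ty": 0,"tz": 0,"wx": 0,"wy": 0,"wz": 0,"fingers": 1},
  {"tx": -0.01,"ty": 0,"tz": 0,"wx": 0,"wy": 0,"wz": 0,"fingers": 1},
])

```text
time_s: 3.32
eef_pos: [0.5646, 0.0946, 0.1684]
ee_rot: [0.993, 0.119, 0.002, -0.0]
wrist_force: [4.3, 2.5, 4.9]
finger_gap: 0.0002
grip_force: 2.8
```

>>> jog_arm([
  {"tx": -0.01,"ty": 0,"tz": 0,"wx": 0,"wy": 0,"wz": 0,"fingers": 1},
  {"tx": -0.01,"ty": 0,"tz": 0,"wx": 0,"wy": 0,"wz": 0,"fingers": 1},
])

```text
time_s: 3.48
eef_pos: [0.5617, 0.0939, 0.168]
ee_rot: [0.993, 0.119, 0.002, -0.0]
wrist_force: [4.8, 1.7, 1.5]
finger_gap: 0.0009
grip_force: 2.9
```

Run:
```python
from h import *
delta(BO,[-56,45,166],0,'x')
```

```text
t 3.48 d [0.069 0.001 0.007] w [ 0.0001 -0.0007 -0.    ] board [-76.7  45.4 168. ] F [5.1 0.5 1.5] gap 0.0009 q [0.04 0.37 1.65 0.   1.12 1.38]
```

>>> jog_arm([
  {"tx": -0.01,"ty": 0,"tz": 0,"wx": 0,"wy": 0,"wz": 0,"fingers": 1},
  {"tx": -0.01,"ty": 0,"tz": 0,"wx": 0,"wy": 0,"wz": 0,"fingers": 1},
])

```text
time_s: 3.65
eef_pos: [0.5582, 0.0931, 0.1675]
ee_rot: [0.993, 0.119, 0.002, -0.0]
wrist_force: [4.4, 1.3, 0.0]
finger_gap: 0.0005
grip_force: 2.2
```

>>> jog_arm([
  {"tx": -0.01,"ty": 0,"tz": 0,"wx": 0,"wy": 0,"wz": 0,"fingers": 1},
  {"tx": -0.01,"ty": 0,"tz": 0,"wx": 0,"wy": 0,"wz": 0,"fingers": 1},
])

```text
time_s: 3.82
eef_pos: [0.5555, 0.0924, 0.1673]
ee_rot: [0.993, 0.119, 0.002, -0.0]
wrist_force: [6.6, 1.4, -0.6]
finger_gap: 0.0007
grip_force: 2.7
```

>>> jog_arm([
  {"tx": -0.005,"ty": 0,"tz": 0,"wx": 0,"wy": 0,"wz": 0,"fingers": 1},
  {"tx": -0.005,"ty": 0,"tz": 0,"wx": 0,"wy": 0,"wz": 0,"fingers": 1},
])

```text
time_s: 3.98
eef_pos: [0.5552, 0.0923, 0.1674]
ee_rot: [0.993, 0.119, 0.003, -0.0]
wrist_force: [8.5, 3.6, -2.3]
finger_gap: 0.0004
grip_force: 3.4
```

Run:
```python
from h import *
delta(BO,[-56,45,166],0,'x')
```

```text
t 3.98 d [0.091 0.001 0.005] w [ 0.     -0.0009 -0.    ] board [-83.4  45.4 167.4] F [ 9.1  1.5 -2.3] gap 0.0004 q [0.04 0.36 1.66 0.   1.12 1.37]
```

>>> jog_arm([
  {"tx": -0.006,"ty": 0,"tz": 0,"wx": 0,"wy": 0,"wz": 0,"fingers": 1},
  {"tx": -0.006,"ty": 0,"tz": 0,"wx": 0,"wy": 0,"wz": 0,"fingers": 1},
])

```text
time_s: 4.15
eef_pos: [0.5549, 0.0922, 0.1678]
ee_rot: [0.993, 0.119, 0.004, -0.0]
wrist_force: [11.1, 3.0, -3.4]
finger_gap: 0.0001
grip_force: 4.6
```

>>> jog_arm([
  {"tx": 0.06,"ty": 0,"tz": 0,"wx": 0,"wy": 0,"wz": 0,"fingers": 1},
  {"tx": 0.12,"ty": 0,"tz": 0,"wx": 0,"wy": 0,"wz": 0,"fingers": 1},
  {"tx": 0.12,"ty": 0,"tz": 0,"wx": 0,"wy": 0,"wz": 0,"fingers": 1},
  {"tx": 0.12,"ty": 0,"tz": 0,"wx": 0,"wy": 0,"wz": 0,"fingers": 1},
  {"tx": 0.12,"ty": 0,"tz": 0,"wx": 0,"wy": 0,"wz": 0,"fingers": 1},
])

```text
time_s: 4.57
eef_pos: [0.584, 0.0998, 0.1662]
ee_rot: [0.993, 0.119, -0.002, -0.0]
wrist_force: [0.4, 0.1, 0.8]
finger_gap: 0.0003
grip_force: 0.0
```

```bash
cat >> h.py <<'E'
def look(cam):
    im,d,p=shot(cam); X=cloud(d,p)
    hsv=cv2.cvtColor(im,cv2.COLOR_RGB2HSV)
    L=BO.l(X.reshape(-1,3)*1000).reshape(400,640,3)
    m=(hsv[...,0]>8)&(hsv[...,0]<22)&(hsv[...,1]>200)&(hsv[...,2]>130)&(abs(L[...,1]-45)<20)
    for n,k in (("blade",m&(L[...,2]>176)&(L[...,2]<192)&(L[...,0]>-105)),("jaw",m&(L[...,2]>80)&(L[...,2]<98)&(L[...,0]<40))):
        print(cam,n,k.sum(),np.round(np.percentile(L[k],[2,50,98],axis=0)).tolist() if k.any() else "")
    # lid: wood points near y -110..0 in front / above hinge
    k=(L[...,1]>-105)&(L[...,1]<5)&(L[...,0]>-75)&(L[...,0]<45)&(L[...,2]>104)&(L[...,2]<165)
    if k.any():
        print("lid angs", np.round(np.percentile(np.degrees(np.arctan2(L[k][:,2]-100,L[k][:,0])),[5,25,50,75,95])-35,1),k.sum())
    return im,L
E
python3 - <<'E'
from h import *
delta(BO,[-56,45,166],0,'x')
look("top"); look("wrist")
E
```

```text
t 4.57 d [-0.008  0.003  0.001] w [-0.0001  0.0005  0.    ] board [-53.7  45.8 166.2] F [0.4 0.  0.8] gap 0.0003 q [ 0.05  0.4   1.59 -0.    1.15  1.38]
top blade 13 [[-78.0, 46.0, 177.0], [-75.0, 50.0, 186.0], [-70.0, 55.0, 189.0]]
top jaw 0 
lid angs [ 1.9 27.7 31.1 39.2 66.8] 396
wrist blade 0 
wrist jaw 65 [[-35.0, 32.0, 85.0], [-26.0, 40.0, 91.0], [-25.0, 57.0, 93.0]]
lid angs [ 1.7 27.5 31.  37.1 60.6] 9632
```

>>> jog_arm([
  {"tx": -0.03,"ty": 0,"tz": 0,"wx": 0,"wy": 0,"wz": 0,"fingers": 1},
  {"tx": -0.06,"ty": 0,"tz": 0,"wx": 0,"wy": 0,"wz": 0,"fingers": 1},
  {"tx": -0.085,"ty": 0,"tz": 0,"wx": 0,"wy": 0,"wz": 0,"fingers": 1},
  {"tx": -0.11,"ty": 0,"tz": 0,"wx": 0,"wy": 0,"wz": 0,"fingers": 1},
  {"tx": -0.118,"ty": 0,"tz": 0,"wx": 0,"wy": 0,"wz": 0,"fingers": 1},
  {"tx": -0.118,"ty": 0,"tz": 0,"wx": 0,"wy": 0,"wz": 0,"fingers": 1},
  {"tx": -0.118,"ty": 0,"tz": 0,"wx": 0,"wy": 0,"wz": 0,"fingers": 1},
])

```text
time_s: 5.25
eef_pos: [0.5548, 0.0921, 0.1683]
ee_rot: [0.993, 0.119, 0.005, -0.0]
wrist_force: [9.7, 2.9, -3.8]
finger_gap: 0.0007
grip_force: 4.2
```

>>> jog_arm([
  {"tx": 0.06,"ty": 0,"tz": 0,"wx": 0,"wy": 0,"wz": 0,"fingers": 1},
  {"tx": 0.118,"ty": 0,"tz": 0,"wx": 0,"wy": 0,"wz": 0,"fingers": 1},
  {"tx": 0.118,"ty": 0,"tz": 0,"wx": 0,"wy": 0,"wz": 0,"fingers": 1},
  {"tx": 0.118,"ty": 0,"tz": 0,"wx": 0,"wy": 0,"wz": 0,"fingers": 1},
  {"tx": 0.118,"ty": 0,"tz": 0,"wx": 0,"wy": 0,"wz": 0,"fingers": 1},
])

```text
time_s: 5.67
eef_pos: [0.5838, 0.0997, 0.1665]
ee_rot: [0.993, 0.119, -0.001, -0.0]
wrist_force: [-0.1, 0.8, 0.3]
finger_gap: 0.0003
grip_force: 0.0
```

Run:
```python
from h import *
delta(BO,[-54,45,166],0,'x')
look("wrist")
```

```text
t 5.67 d [-0.001  0.003  0.002] w [-0.0001  0.0004  0.    ] board [-53.8  45.8 166.5] F [0.1 0.8 0.3] gap 0.0003 q [ 0.05  0.4   1.59 -0.    1.15  1.38]
wrist blade 0 
wrist jaw 55 [[-25.0, 32.0, 85.0], [-16.0, 37.0, 91.0], [-15.0, 57.0, 93.0]]
lid angs [ 1.2  2.7 54.4 56.4 70.7] 4787
```

>>> jog_arm([
  {"tx": -0.03,"ty": 0,"tz": 0,"wx": 0,"wy": 0,"wz": 0,"fingers": 1},
  {"tx": -0.06,"ty": 0,"tz": 0,"wx": 0,"wy": 0,"wz": 0,"fingers": 1},
  {"tx": -0.085,"ty": 0,"tz": 0,"wx": 0,"wy": 0,"wz": 0,"fingers": 1},
  {"tx": -0.11,"ty": 0,"tz": 0,"wx": 0,"wy": 0,"wz": 0,"fingers": 1},
  {"tx": -0.118,"ty": 0,"tz": 0,"wx": 0,"wy": 0,"wz": 0,"fingers": 1},
  {"tx": -0.118,"ty": 0,"tz": 0,"wx": 0,"wy": 0,"wz": 0,"fingers": 1},
  {"tx": -0.118,"ty": 0,"tz": 0,"wx": 0,"wy": 0,"wz": 0,"fingers": 1},
])

```text
time_s: 6.3
eef_pos: [0.5547, 0.0921, 0.1683]
ee_rot: [0.993, 0.119, 0.005, -0.0]
wrist_force: [9.5, 1.6, -3.4]
finger_gap: 0.0003
grip_force: 4.3
```

>>> jog_arm([
  {"tx": 0.06,"ty": 0,"tz": 0,"wx": 0,"wy": 0,"wz": 0,"fingers": 1},
  {"tx": 0.118,"ty": 0,"tz": 0,"wx": 0,"wy": 0,"wz": 0,"fingers": 1},
  {"tx": 0.118,"ty": 0,"tz": 0,"wx": 0,"wy": 0,"wz": 0,"fingers": 1},
  {"tx": 0.118,"ty": 0,"tz": 0,"wx": 0,"wy": 0,"wz": 0,"fingers": 1},
  {"tx": 0.118,"ty": 0,"tz": 0,"wx": 0,"wy": 0,"wz": 0,"fingers": 1},
])

```text
time_s: 6.72
eef_pos: [0.5838, 0.0997, 0.1665]
ee_rot: [0.993, 0.119, -0.001, -0.0]
wrist_force: [-0.1, 0.3, 0.6]
finger_gap: 0.0006
grip_force: 0.0
```

Run:
```python
from h import *
delta(BO,[-54,45,166],0,'x')
im,L=look("wrist"); save(im,"w2.png")
```

```text
t 6.72 d [-0.     0.003  0.002] w [-0.0001  0.0004  0.    ] board [-53.9  45.8 166.5] F [-0.1  0.3  0.6] gap 0.0006 q [ 0.05  0.4   1.59 -0.    1.15  1.38]
wrist blade 0 
wrist jaw 37 [[-15.0, 32.0, 85.0], [-10.0, 51.0, 92.0], [-5.0, 58.0, 93.0]]
lid angs [ 1.9 80.3 81.5 84.1 95.9] 10371
```

View pics/w2.png

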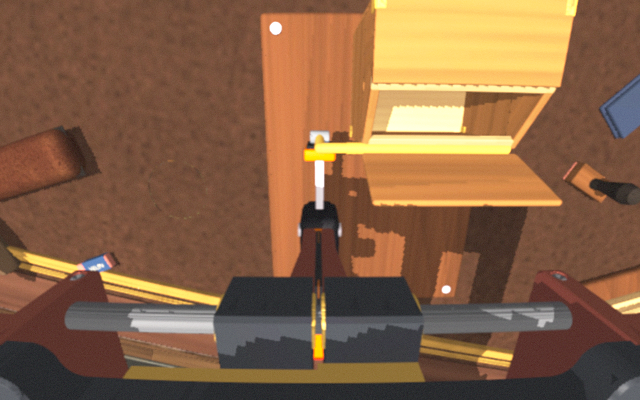

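>>> jog_arm([
  {"tx": -0.03,"ty": 0,"tz": 0,"wx": 0,"wy": 0,"wz": 0,"fingers": 1},
  {"tx": -0.06,"ty": 0,"tz": 0,"wx": 0,"wy": 0,"wz": 0,"fingers": 1},
  {"tx": -0.085,"ty": 0,"tz": 0,"wx": 0,"wy": 0,"wz": 0,"fingers": 1},
  {"tx": -0.11,"ty": 0,"tz": 0,"wx": 0,"wy": 0,"wz": 0,"fingers": 1},
  {"tx": -0.118,"ty": 0,"tz": 0,"wx": 0,"wy": 0,"wz": 0,"fingers": 1},
  {"tx": -0.118,"ty": 0,"tz": 0,"wx": 0,"wy": 0,"wz": 0,"fingers": 1},
  {"tx": -0.118,"ty": 0,"tz": 0,"wx": 0,"wy": 0,"wz": 0,"fingers": 1},
])

```text
time_s: 7.35
eef_pos: [0.5548, 0.0921, 0.1683]
ee_rot: [0.993, 0.119, 0.005, -0.0]
wrist_force: [9.4, 3.0, -3.4]
finger_gap: 0.0004
grip_force: 4.3
```

>>> jog_arm([
  {"tx": 0.06,"ty": 0,"tz": 0,"wx": 0,"wy": 0,"wz": 0,"fingers": 1},
  {"tx": 0.118,"ty": 0,"tz": 0,"wx": 0,"wy": 0,"wz": 0,"fingers": 1},
  {"tx": 0.118,"ty": 0,"tz": 0,"wx": 0,"wy": 0,"wz": 0,"fingers": 1},
  {"tx": 0.118,"ty": 0,"tz": 0,"wx": 0,"wy": 0,"wz": 0,"fingers": 1},
  {"tx": 0.118,"ty": 0,"tz": 0,"wx": 0,"wy": 0,"wz": 0,"fingers": 1},
])

```text
time_s: 7.77
eef_pos: [0.5838, 0.0997, 0.1665]
ee_rot: [0.993, 0.119, -0.001, -0.0]
wrist_force: [-0.8, -0.5, -0.1]
finger_gap: 0.0008
grip_force: 0.0
```

Run:
```python
from h import *
delta(BO,[-54,45,166],0,'x')
im,L=look("wrist"); save(im,"w3.png")
delta(BO,[-54,45,330],0,'x')
# staging above rest, tilted: TCP 110 mm back along axis from pad top
u=np.array([-np.sin(np.radians(35)),0,np.cos(np.radians(35))])
delta(RE,np.array([-21,0,70])+150*u,35,'y')
delta(RE,np.array([-21,0,70])+150*u,35,'-y')
```

```text
t 7.77 d [-0.     0.003  0.002] w [-0.0001  0.0004  0.    ] board [-53.9  45.8 166.5] F [-0.9 -0.3 -0.1] gap 0.0008 q [ 0.05  0.4   1.59 -0.    1.15  1.38]
wrist blade 0 
wrist jaw 36 [[-4.0, 33.0, 84.0], [4.0, 40.0, 92.0], [5.0, 57.0, 95.0]]
lid angs [  1.9 109.8 111.1 113.3 119.4] 12203
t 7.82 d [-0.002  0.002 -0.545] w [-0.0001  0.0003 -0.    ] board [-53.9  45.8 166.5] F [-0.3  0.3  0.1] gap 0.0006 q [ 0.05  0.4   1.59 -0.    1.15  1.38]
t 7.82 d [-0.999  1.469 -0.086] w [-0.0681  0.0894 -0.283 ] board [-53.9  45.8 166.5] F [-0.3  0.3  0.1] gap 0.0006 q [ 0.05  0.4   1.59 -0.    1.15  1.38]
t 7.82 d [-0.999  1.469 -0.086] w [0.0832 0.0633 0.1997] board [-53.9  45.8 166.5] F [-0.3  0.3  0.1] gap 0.0006 q [ 0.05  0.4   1.59 -0.    1.15  1.38]
```

>>> jog_arm([
  {"tx": 0,"ty": 0,"tz": -0.14,"wx": 0,"wy": 0,"wz": 0,"fingers": 1},
  {"tx": 0,"ty": 0,"tz": -0.35,"wx": 0,"wy": 0,"wz": 0,"fingers": 1},
  {"tx": 0,"ty": 0,"tz": -0.35,"wx": 0,"wy": 0,"wz": 0,"fingers": 1},
  {"tx": -0.6,"ty": 0.95,"tz": -0.35,"wx": -0.04,"wy": 0.052,"wz": -0.165,"fingers": -1},
  {"tx": -0.6,"ty": 0.95,"tz": -0.35,"wx": -0.04,"wy": 0.052,"wz": -0.165,"fingers": -1},
  {"tx": -0.6,"ty": 0.95,"tz": -0.35,"wx": -0.04,"wy": 0.052,"wz": -0.165,"fingers": -1},
  {"tx": -0.6,"ty": 0.95,"tz": -0.35,"wx": -0.04,"wy": 0.052,"wz": -0.165,"fingers": -1},
  {"tx": -0.6,"ty": 0.95,"tz": -0.35,"wx": -0.04,"wy": 0.052,"wz": -0.165,"fingers": -1},
  {"tx": -0.6,"ty": 0.95,"tz": -0.35,"wx": -0.04,"wy": 0.052,"wz": -0.165,"fingers": -1},
  {"tx": -0.6,"ty": 0.95,"tz": -0.35,"wx": -0.04,"wy": 0.052,"wz": -0.165,"fingers": -1},
  {"tx": -0.6,"ty": 0.95,"tz": -0.35,"wx": -0.04,"wy": 0.052,"wz": -0.165,"fingers": -1},
  {"tx": -0.6,"ty": 0.95,"tz": -0.35,"wx": -0.04,"wy": 0.052,"wz": -0.165,"fingers": -1},
])

```text
time_s: 8.82
eef_pos: [0.4887, -0.1849, 0.2713]
ee_rot: [0.845, 0.511, 0.139, 0.079]
wrist_force: [0.3, -0.1, 0.2]
finger_gap: 0.0572
grip_force: 0.0
```

Run:
```python
from h import *
u=np.array([-np.sin(np.radians(35)),0,np.cos(np.radians(35))])
delta(RE,np.array([-21,0,70])+150*u,35,'y')
```

```text
t 8.82 d [-0.807  0.003  0.145] w [-0.0362  0.0463 -0.1493] board [-213.7 -208.2  271.3] F [ 0.3 -0.2  0.2] gap 0.0572 q [-0.64  0.05  1.84  0.23  1.01 -0.26]
```

>>> jog_arm([
  {"tx": -0.807,"ty": 0,"tz": 0.145,"wx": -0.036,"wy": 0.046,"wz": -0.149,"fingers": -1},
  {"tx": -0.807,"ty": 0,"tz": 0.145,"wx": -0.036,"wy": 0.046,"wz": -0.149,"fingers": -1},
  {"tx": -0.807,"ty": 0,"tz": 0.145,"wx": -0.036,"wy": 0.046,"wz": -0.149,"fingers": -1},
  {"tx": -0.807,"ty": 0,"tz": 0.145,"wx": -0.036,"wy": 0.046,"wz": -0.149,"fingers": -1},
  {"tx": -0.807,"ty": 0,"tz": 0.145,"wx": -0.036,"wy": 0.046,"wz": -0.149,"fingers": -1},
  {"tx": -0.807,"ty": 0,"tz": 0.145,"wx": -0.036,"wy": 0.046,"wz": -0.149,"fingers": -1},
  {"tx": -0.807,"ty": 0,"tz": 0.145,"wx": -0.036,"wy": 0.046,"wz": -0.149,"fingers": -1},
  {"tx": -0.807,"ty": 0,"tz": 0.145,"wx": -0.036,"wy": 0.046,"wz": -0.149,"fingers": -1},
  {"tx": -0.807,"ty": 0,"tz": 0.145,"wx": -0.036,"wy": 0.046,"wz": -0.149,"fingers": -1},
  {"tx": -0.807,"ty": 0,"tz": 0.145,"wx": -0.036,"wy": 0.046,"wz": -0.149,"fingers": -1},
  {"tx": -0.807,"ty": 0,"tz": 0.145,"wx": -0.036,"wy": 0.046,"wz": -0.149,"fingers": -1},
])

```text
time_s: 9.73
eef_pos: [0.3957, -0.3989, 0.1917]
ee_rot: [0.483, 0.822, 0.259, 0.152]
wrist_force: [-1.0, 0.5, 0.7]
finger_gap: 0.0877
grip_force: 0.0
```

Run:
```python
from h import *
u=np.array([-np.sin(np.radians(35)),0,np.cos(np.radians(35))])
n=np.array([np.cos(np.radians(35)),0,np.sin(np.radians(35))])
delta(RE,np.array([-21,0,70])+150*u,35,'y')
for c in("wrist","top"):
    im,d,p=shot(c); save(im,c+"4.png"); X=cloud(d,p)*1000; np.savez("pics/%s4.npz"%c,im=im,X=X)
    L=RE.l(X.reshape(-1,3)).reshape(400,640,3)
    hsv=cv2.cvtColor(im,cv2.COLOR_RGB2HSV)
    m=(hsv[...,0]>95)&(hsv[...,0]<130)&(hsv[...,1]>60)&(abs(L[...,0])<70)&(abs(L[...,1])<70)&(L[...,2]>20)&(L[...,2]<100)
    if not m.any(): continue
    Q=L[m]; a=Q@u; b=Q@n
    P=np.round
    print(c,m.sum(),"u",P(np.percentile(a,[2,50,90,98]),1),"n",P(np.percentile(b,[2,10,50,90,98]),1),"y",P(np.percentile(Q[:,1],[1,5,50,95,99]),1),"z",P(np.percentile(Q[:,2],[5,95])))
```

```text
t 9.73 d [-0.003  0.005 -0.001] w [-0.      0.0002 -0.0005] board [-354.7 -394.1  191.7] F [-0.8  0.7  0.7] gap 0.0877 q [-1.31  0.39  1.74  0.63  1.25 -2.1 ]
wrist 977 u [58.7 80.2 81.4 82.1] n [13.2 14.2 19.6 24.  25.1] y [-39.2 -34.7   7.9  46.9  48.6] z [72. 81.]
top 129 u [48.4 78.3 80.9 82.2] n [14.7 16.9 24.2 28.3 30.4] y [-39.4 -36.8   8.2  46.   47.9] z [62. 82.]
```

View pics/wrist4.png

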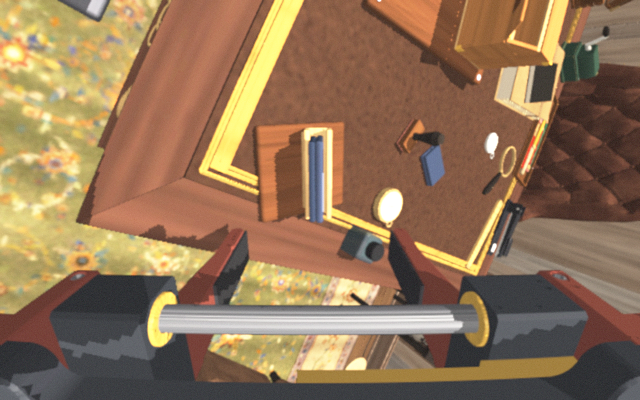

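Run:
```python
from h import *
u=np.array([-np.sin(np.radians(35)),0,np.cos(np.radians(35))])
n=np.array([np.cos(np.radians(35)),0,np.sin(np.radians(35))])
for U in (110,54): delta(RE,u*U+n*19.5+[0,4.5,0],35,'y')
```

```text
t 9.83 d [ 0.011 -0.009  0.362] w [-0.0002  0.0002 -0.0012] board [-354.  -393.6  191.9] F [-0.3 -0.3  0.5] gap 0.0878 q [-1.31  0.39  1.74  0.63  1.25 -2.09]
t 9.83 d [ 0.012 -0.008  0.549] w [-0.0002  0.0002 -0.0012] board [-354.  -393.6  191.9] F [-0.3 -0.3  0.5] gap 0.0878 q [-1.31  0.39  1.74  0.63  1.25 -2.09]
```

>>> jog_arm([
  {"tx": 0.012,"ty": -0.009,"tz": 0.1,"wx": 0,"wy": 0,"wz": -0.001,"fingers": 0},
  {"tx": 0.012,"ty": -0.009,"tz": 0.2,"wx": 0,"wy": 0,"wz": -0.001,"fingers": 0},
  {"tx": 0.012,"ty": -0.009,"tz": 0.3,"wx": 0,"wy": 0,"wz": -0.001,"fingers": 0},
  {"tx": 0.012,"ty": -0.009,"tz": 0.36,"wx": 0,"wy": 0,"wz": -0.001,"fingers": 0},
  {"tx": 0.012,"ty": -0.009,"tz": 0.42,"wx": 0,"wy": 0,"wz": -0.001,"fingers": 0},
  {"tx": 0.012,"ty": -0.009,"tz": 0.49,"wx": 0,"wy": 0,"wz": -0.001,"fingers": 0},
  {"tx": 0.012,"ty": -0.009,"tz": 0.549,"wx": 0,"wy": 0,"wz": -0.001,"fingers": 0},
  {"tx": 0.012,"ty": -0.009,"tz": 0.549,"wx": 0,"wy": 0,"wz": -0.001,"fingers": 0},
  {"tx": 0.012,"ty": -0.009,"tz": 0.549,"wx": 0,"wy": 0,"wz": -0.001,"fingers": 0},
])

```text
time_s: 10.58
eef_pos: [0.4759, -0.3484, 0.0562]
ee_rot: [0.482, 0.823, 0.259, 0.151]
wrist_force: [-0.0, -0.2, -0.5]
finger_gap: 0.0441
grip_force: 0.0
```

Run:
```python
from h import *
u=np.array([-np.sin(np.radians(35)),0,np.cos(np.radians(35))])
n=np.array([np.cos(np.radians(35)),0,np.sin(np.radians(35))])
delta(RE,u*54+n*19.5+[0,4.5,0],35,'y')
im,d,p=shot("wrist"); save(im,"w5.png")
```

```text
t 10.58 d [-0.004 -0.006 -0.001] w [-0.0003  0.     -0.0001] board [-264.9 -364.    56.2] F [-0.1 -0.2 -0.5] gap 0.0441 q [-1.14  0.59  1.85  0.79  0.93 -2.22]
```

View pics/w5.png

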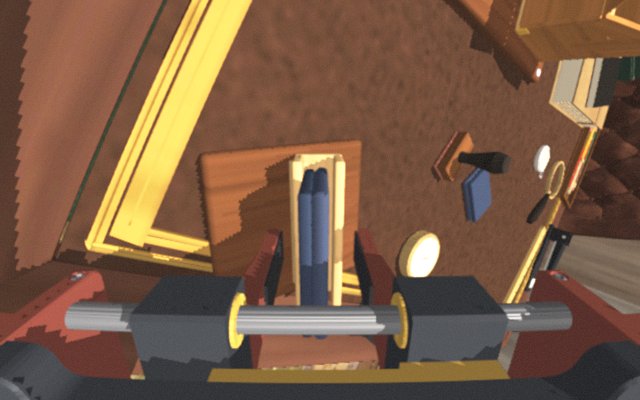

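>>> jog_arm([
  {"tx": 0,"ty": -0.005,"tz": 0,"wx": 0,"wy": 0,"wz": 0,"fingers": 1},
  {"tx": 0,"ty": -0.005,"tz": 0,"wx": 0,"wy": 0,"wz": 0,"fingers": 1},
  {"tx": 0,"ty": -0.005,"tz": 0,"wx": 0,"wy": 0,"wz": 0,"fingers": 1},
  {"tx": 0,"ty": -0.005,"tz": 0,"wx": 0,"wy": 0,"wz": 0,"fingers": 1},
  {"tx": 0,"ty": -0.005,"tz": 0,"wx": 0,"wy": 0,"wz": 0,"fingers": 1},
  {"tx": 0,"ty": -0.005,"tz": 0,"wx": 0,"wy": 0,"wz": 0,"fingers": 1},
  {"tx": 0,"ty": -0.005,"tz": 0,"wx": 0,"wy": 0,"wz": 0,"fingers": 1},
  {"tx": 0,"ty": -0.005,"tz": 0,"wx": 0,"wy": 0,"wz": 0,"fingers": 1},
])

```text
time_s: 11.3
eef_pos: [0.475, -0.3513, 0.0557]
ee_rot: [0.482, 0.823, 0.258, 0.153]
wrist_force: [-3.3, -0.5, 6.1]
finger_gap: 0.0159
grip_force: 30.0
```

>>> jog_arm([
  {"tx": 0,"ty": 0,"tz": -0.05,"wx": 0,"wy": 0,"wz": 0,"fingers": 1},
  {"tx": 0,"ty": 0,"tz": -0.1,"wx": 0,"wy": 0,"wz": 0,"fingers": 1},
  {"tx": 0,"ty": 0,"tz": -0.2,"wx": 0,"wy": 0,"wz": 0,"fingers": 1},
  {"tx": 0,"ty": 0,"tz": -0.3,"wx": 0,"wy": 0,"wz": 0,"fingers": 1},
  {"tx": 0,"ty": 0,"tz": -0.4,"wx": 0,"wy": 0,"wz": 0,"fingers": 1},
  {"tx": 0,"ty": 0,"tz": -0.5,"wx": 0,"wy": 0,"wz": 0,"fingers": 1},
  {"tx": 0,"ty": 0,"tz": -0.6,"wx": 0,"wy": 0,"wz": 0,"fingers": 1},
  {"tx": 0,"ty": 0,"tz": -0.7,"wx": 0,"wy": 0,"wz": 0,"fingers": 1},
  {"tx": 0,"ty": 0,"tz": -0.8,"wx": 0,"wy": 0,"wz": 0,"fingers": 1},
  {"tx": 0,"ty": 0,"tz": -0.8,"wx": 0,"wy": 0,"wz": 0,"fingers": 1},
  {"tx": 0,"ty": 0,"tz": -0.8,"wx": 0,"wy": 0,"wz": 0,"fingers": 1},
])

```text
time_s: 12.22
eef_pos: [0.3546, -0.4188, 0.2528]
ee_rot: [0.482, 0.823, 0.257, 0.154]
wrist_force: [0.1, 0.0, -1.0]
finger_gap: 0.0155
grip_force: 30.0
```

Run:
```python
from h import *
u=np.array([-np.sin(np.radians(35)),0,np.cos(np.radians(35))])
n=np.array([np.cos(np.radians(35)),0,np.sin(np.radians(35))])
M=np.array([24.6,-50,117.2])
delta(BO,M+u*140,35,'y')
im,d,p=shot("wrist"); save(im,"w6.png")
# pad relative to the tool
s=arm.state(); T=Ro.from_quat(s["ee_rot"]); X=cloud(d,p)
t=T.inv().apply((X.reshape(-1,3)-s["eef_pos"])*1000).reshape(400,640,3)
hsv=cv2.cvtColor(im,cv2.COLOR_RGB2HSV)
m=(hsv[...,0]>95)&(hsv[...,0]<130)&(hsv[...,1]>60)&(abs(t[...,1])<15)&(abs(t[...,0])<60)&(t[...,2]>-45)&(t[...,2]<60)
print(m.sum(),np.round(np.percentile(t[m],[1,10,50,90,99],axis=0),1).tolist())
```

```text
t 12.22 d [0.831 1.127 0.864] w [-0.0004 -0.0239  0.0357] board [-399.4 -403.7  252.8] F [ 0.1  0.  -1. ] gap 0.0155 q [-1.39  0.32  1.67  0.58  1.4  -2.08]
3736 [[-24.2, -7.3, -28.7], [-15.2, -5.8, -27.9], [17.6, 0.0, -26.6], [42.7, 5.8, -16.6], [44.0, 7.4, 19.7]]
```

>>> jog_arm([
  {"tx": 0.3,"ty": 0.4,"tz": 0.3,"wx": 0,"wy": -0.012,"wz": 0.018,"fingers": 1},
  {"tx": 0.737,"ty": 1,"tz": 0.767,"wx": 0,"wy": -0.024,"wz": 0.036,"fingers": 1},
  {"tx": 0.737,"ty": 1,"tz": 0.767,"wx": 0,"wy": -0.024,"wz": 0.036,"fingers": 1},
  {"tx": 0.737,"ty": 1,"tz": 0.767,"wx": 0,"wy": -0.024,"wz": 0.036,"fingers": 1},
  {"tx": 0.737,"ty": 1,"tz": 0.767,"wx": 0,"wy": -0.024,"wz": 0.036,"fingers": 1},
  {"tx": 0.737,"ty": 1,"tz": 0.767,"wx": 0,"wy": -0.024,"wz": 0.036,"fingers": 1},
  {"tx": 0.737,"ty": 1,"tz": 0.767,"wx": 0,"wy": -0.024,"wz": 0.036,"fingers": 1},
  {"tx": 0.737,"ty": 1,"tz": 0.767,"wx": 0,"wy": -0.024,"wz": 0.036,"fingers": 1},
  {"tx": 0.737,"ty": 1,"tz": 0.767,"wx": 0,"wy": -0.024,"wz": 0.036,"fingers": 1},
  {"tx": 0.737,"ty": 1,"tz": 0.767,"wx": 0,"wy": -0.024,"wz": 0.036,"fingers": 1},
  {"tx": 0.737,"ty": 1,"tz": 0.767,"wx": 0,"wy": -0.024,"wz": 0.036,"fingers": 1},
  {"tx": 0.737,"ty": 1,"tz": 0.767,"wx": 0,"wy": -0.024,"wz": 0.036,"fingers": 1},
])

```text
time_s: 13.27
eef_pos: [0.5757, -0.0341, 0.232]
ee_rot: [0.588, 0.752, 0.237, 0.181]
wrist_force: [-0.9, -0.1, -0.9]
finger_gap: 0.0158
grip_force: 30.0
```

>>> jog_arm([
  {"tx": 0,"ty": 0,"tz": 0,"wx": 0,"wy": 0,"wz": 0,"fingers": 1},
  {"tx": 0,"ty": 0,"tz": 0,"wx": 0,"wy": 0,"wz": 0,"fingers": 1},
  {"tx": 0,"ty": 0,"tz": 0,"wx": 0,"wy": 0,"wz": 0,"fingers": 1},
])

```text
time_s: 13.52
eef_pos: [0.5757, -0.0405, 0.2335]
ee_rot: [0.59, 0.75, 0.236, 0.183]
wrist_force: [-0.4, -0.1, -1.7]
finger_gap: 0.0156
grip_force: 30.0
```

Run:
```python
from h import *
u=np.array([-np.sin(np.radians(35)),0,np.cos(np.radians(35))])
M=np.array([24.6,-50,117.2])
delta(BO,M+u*140,35,'y')
```

```text
t 13.52 d [0.128 0.104 0.079] w [-0.0006 -0.0005 -0.0005] board [-95.  -88.5 233.5] F [-0.4 -0.  -1.7] gap 0.0156 q [-0.43  0.11  2.03  0.67  0.62 -1.15]
```

>>> jog_arm([
  {"tx": 0.128,"ty": 0.104,"tz": 0.079,"wx": 0,"wy": 0,"wz": 0,"fingers": 1},
  {"tx": 0.128,"ty": 0.104,"tz": 0.079,"wx": 0,"wy": 0,"wz": 0,"fingers": 1},
  {"tx": 0.128,"ty": 0.104,"tz": 0.079,"wx": 0,"wy": 0,"wz": 0,"fingers": 1},
  {"tx": 0.128,"ty": 0.104,"tz": 0.079,"wx": 0,"wy": 0,"wz": 0,"fingers": 1},
  {"tx": 0.128,"ty": 0.104,"tz": 0.079,"wx": 0,"wy": 0,"wz": 0,"fingers": 1},
])

```text
time_s: 13.93
eef_pos: [0.6048, 0.0054, 0.2326]
ee_rot: [0.59, 0.75, 0.236, 0.184]
wrist_force: [0.8, -0.3, 0.0]
finger_gap: 0.016
grip_force: 30.0
```

Run:
```python
from h import *
u=np.array([-np.sin(np.radians(35)),0,np.cos(np.radians(35))])
n=np.array([np.cos(np.radians(35)),0,np.sin(np.radians(35))])
M=np.array([24.6,-50,117.2])
delta(BO,M+u*140,35,'y')
im,d,p=shot("wrist"); save(im,"w7.png"); L=BO.l(cloud(d,p).reshape(-1,3)*1000)-M
A=L@n; U=L@u; Y=L[:,1]
fr=(abs(U)<4)&(abs(A)<45)&(abs(Y)<75)
print("frame pts",fr.sum())
def h(v,lo,hi,st): c,e=np.histogram(v,np.arange(lo,hi,st)); return list(zip(e[:-1].astype(int).tolist(),c.tolist()))
print("A at mid-y",h(A[fr&(abs(Y)<40)],-44,44,2))
print("Y at mid-A",h(Y[fr&(abs(A)<15)],-74,74,3))
print("U of upper frame",np.round(np.percentile(U[(A>22)&(A<29)&(abs(Y)<40)&(abs(U)<15)],[10,50,90]),1))
li=(A<-20)&(A>-60)&(U>10)&(U<60)&(abs(Y)<60)
print("lid A at U",[(k,np.round(np.percentile(A[li&(abs(U-k)<4)],[5,50,95]),1).tolist()) for k in(15,30,45,55) if (li&(abs(U-k)<4)).any()])
```

```text
t 13.93 d [ 0.003 -0.001  0.002] w [-0.0004 -0.0003 -0.0005] board [-55.8 -50.9 232.6] F [ 0.7 -0.5  0. ] gap 0.016 q [-0.29  0.14  2.    0.59  0.55 -0.97]
frame pts 2543
A at mid-y [(-44, 0), (-42, 0), (-40, 0), (-38, 0), (-36, 7), (-34, 1), (-32, 3), (-30, 64), (-28, 135), (-26, 137), (-24, 84), (-22, 0), (-20, 0), (-18, 0), (-16, 0), (-14, 0), (-12, 0), (-10, 0), (-8, 0), (-6, 0), (-4, 0), (-2, 0), (0, 0), (2, 0), (4, 0), (6, 0), (8, 0), (10, 0), (12, 0), (14, 0), (16, 0), (18, 87), (20, 135), (22, 132), (24, 123), (26, 112), (28, 124), (30, 123), (32, 115), (34, 113), (36, 75), (38, 9), (40, 0)]
Y at mid-A [(-74, 0), (-71, 0), (-68, 0), (-65, 0), (-62, 0), (-59, 0), (-56, 0), (-53, 0), (-50, 0), (-47, 0), (-44, 0), (-41, 0), (-38, 0), (-35, 0), (-32, 0), (-29, 0), (-26, 0), (-23, 0), (-20, 0), (-17, 0), (-14, 0), (-11, 0), (-8, 0), (-5, 0), (-2, 0), (1, 0), (4, 0), (7, 0), (10, 0), (13, 0), (16, 0), (19, 0), (22, 0), (25, 0), (28, 0), (31, 0), (34, 0), (37, 0), (40, 0), (43, 0), (46, 0), (49, 0), (52, 0), (55, 32), (58, 88), (61, 57), (64, 0), (67, 0), (70, 0)]
U of upper frame [1.4 2.6 3.9]
lid A at U [(15, [-38.5, -37.3, -36.1]), (30, [-43.2, -42.0, -40.7]), (45, [-47.8, -46.6, -45.4]), (55, [-50.9, -49.7, -48.4])]
```

View pics/w7.png

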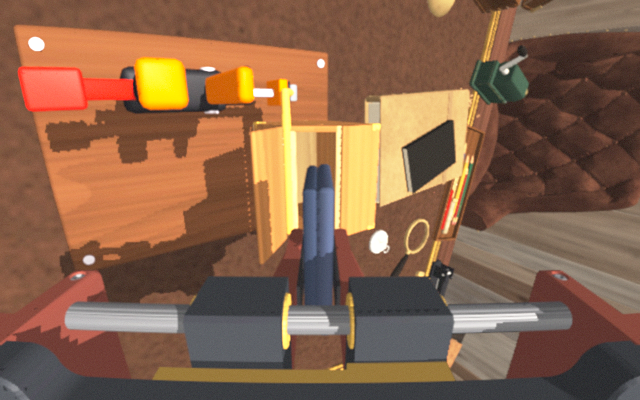

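>>> jog_arm([
  {"tx": 0.01,"ty": -0.008,"tz": 0.08,"wx": 0,"wy": 0,"wz": 0,"fingers": 1},
  {"tx": 0.01,"ty": -0.008,"tz": 0.18,"wx": 0,"wy": 0,"wz": 0,"fingers": 1},
  {"tx": 0.01,"ty": -0.008,"tz": 0.27,"wx": 0,"wy": 0,"wz": 0,"fingers": 1},
  {"tx": 0.01,"ty": -0.008,"tz": 0.32,"wx": 0,"wy": 0,"wz": 0,"fingers": 1},
  {"tx": 0.01,"ty": -0.008,"tz": 0.32,"wx": 0,"wy": 0,"wz": 0,"fingers": 1},
])

```text
time_s: 14.4
eef_pos: [0.6557, 0.0214, 0.1499]
ee_rot: [0.591, 0.75, 0.236, 0.182]
wrist_force: [0.5, 0.1, -0.3]
finger_gap: 0.0159
grip_force: 30.0
```

Run:
```python
from h import *
u=np.array([-np.sin(np.radians(35)),0,np.cos(np.radians(35))])
n=np.array([np.cos(np.radians(35)),0,np.sin(np.radians(35))])
M=np.array([24.6,-50,117.2])
delta(BO,M+u*6-2*n+[0,2,0],35,'y')
im,d,p=shot("wrist"); save(im,"w8.png")
L=BO.l(cloud(d,p).reshape(-1,3)*1000)-M
A=L@n; U=L@u; Y=L[:,1]
hsv=cv2.cvtColor(im,cv2.COLOR_RGB2HSV).reshape(-1,3)
m=(hsv[:,0]>95)&(hsv[:,0]<130)&(hsv[:,1]>60)&(abs(A)<25)&(abs(Y)<60)&(U>2)&(U<90)
print("pad A,U,Y",[np.round(np.percentile(v[m],[2,50,98]),1).tolist() for v in (A,U,Y)])
fr=(abs(U-2)<5)&(abs(Y)<54)&(abs(A)<32)&~m
print(np.round(np.percentile(A[fr&(A<0)],[5,99]),1),np.round(np.percentile(A[fr&(A>12)],[1,95]),1))
fy=(abs(U-2)<5)&(abs(A+2)<12)&(Y>45)&~m; print(np.round(np.percentile(Y[fy],[2,98]),1))
```

```text
t 14.4 d [-0.003  0.006  0.121] w [-0.0009 -0.0005 -0.0007] board [ -2.6 -47.3 149.9] F [ 0.5 -0.  -0.3] gap 0.0159 q [-0.22  0.34  1.99  0.8   0.37 -1.15]
pad A,U,Y [[-10.4, -3.3, 3.8], [26.7, 67.7, 69.6], [-19.4, 21.2, 47.7]]
[-31.6 -23.4] [18.6 31.3]
[56.6 62.4]
```

View pics/w8.png

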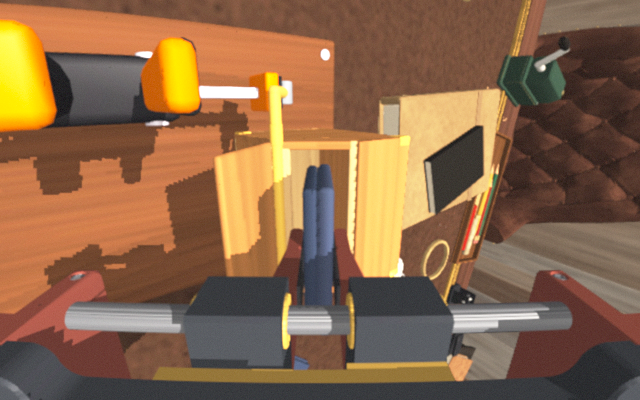

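>>> jog_arm([
  {"tx": -0.003,"ty": 0.005,"tz": 0.03,"wx": 0,"wy": 0,"wz": 0,"fingers": 1},
  {"tx": -0.003,"ty": 0.005,"tz": 0.06,"wx": 0,"wy": 0,"wz": 0,"fingers": 1},
  {"tx": -0.003,"ty": 0.005,"tz": 0.09,"wx": 0,"wy": 0,"wz": 0,"fingers": 1},
  {"tx": -0.003,"ty": 0.005,"tz": 0.12,"wx": 0,"wy": 0,"wz": 0,"fingers": 1},
  {"tx": -0.003,"ty": 0.005,"tz": 0.12,"wx": 0,"wy": 0,"wz": 0,"fingers": 1},
  {"tx": -0.003,"ty": 0.005,"tz": 0.12,"wx": 0,"wy": 0,"wz": 0,"fingers": 1},
])

```text
time_s: 14.95
eef_pos: [0.6776, 0.0262, 0.1249]
ee_rot: [0.59, 0.75, 0.237, 0.184]
wrist_force: [-0.3, 0.4, -0.3]
finger_gap: 0.0158
grip_force: 30.0
```

Run:
```python
from h import *
u=np.array([-np.sin(np.radians(35)),0,np.cos(np.radians(35))])
n=np.array([np.cos(np.radians(35)),0,np.sin(np.radians(35))])
M=np.array([24.6,-50,117.2])
delta(BO,M+u*6-2*n+[0,2,0],35,'y')
```

```text
t 14.95 d [-0.    -0.008  0.01 ] w [-0.0002 -0.0003 -0.0004] board [ 19.8 -47.9 124.9] F [-0.2  0.5 -0.3] gap 0.0158 q [-0.2   0.41  1.97  0.9   0.32 -1.24]
```

>>> jog_arm([
  {"tx": 0,"ty": -0.007,"tz": 0.006,"wx": 0,"wy": 0,"wz": 0,"fingers": 1},
  {"tx": 0,"ty": -0.007,"tz": 0.006,"wx": 0,"wy": 0,"wz": 0,"fingers": 0.4},
  {"tx": 0,"ty": -0.007,"tz": 0.006,"wx": 0,"wy": 0,"wz": 0,"fingers": 0.4},
  {"tx": 0,"ty": -0.007,"tz": 0.006,"wx": 0,"wy": 0,"wz": 0,"fingers": 0.4},
  {"tx": 0,"ty": -0.007,"tz": 0.006,"wx": 0,"wy": 0,"wz": 0,"fingers": 0.4},
  {"tx": 0,"ty": -0.007,"tz": 0.006,"wx": 0,"wy": 0,"wz": 0,"fingers": 0.4},
  {"tx": 0,"ty": -0.007,"tz": 0.006,"wx": 0,"wy": 0,"wz": 0,"fingers": 0.4},
  {"tx": 0,"ty": -0.007,"tz": 0.006,"wx": 0,"wy": 0,"wz": 0,"fingers": 0.4},
])

```text
time_s: 15.62
eef_pos: [0.6769, 0.0264, 0.1216]
ee_rot: [0.59, 0.75, 0.237, 0.184]
wrist_force: [0.2, 0.6, 0.3]
finger_gap: 0.0264
grip_force: 0.0
```

Run:
```python
from h import *
u=np.array([-np.sin(np.radians(35)),0,np.cos(np.radians(35))])
n=np.array([np.cos(np.radians(35)),0,np.sin(np.radians(35))])
M=np.array([24.6,-50,117.2])
delta(BO,M+u*140,35,'y')
im,d,p=shot("wrist"); save(im,"w9.png")
L=BO.l(cloud(d,p).reshape(-1,3)*1000)-M
A=L@n; U=L@u; Y=L[:,1]
hsv=cv2.cvtColor(im,cv2.COLOR_RGB2HSV).reshape(-1,3)
m=(hsv[:,0]>95)&(hsv[:,0]<130)&(hsv[:,1]>60)&(abs(A)<60)&(abs(Y)<60)&(U>-120)&(U<90)
print(m.sum(),"pad A,U,Y",[np.round(np.percentile(v[m],[2,50,98]),1).tolist() for v in (A,U,Y)] if m.any() else "")
```

```text
t 15.62 d [-0.007  0.006 -0.444] w [-0.0003 -0.0004 -0.0003] board [ 19.2 -47.5 121.6] F [0.4 0.5 0.3] gap 0.0264 q [-0.2   0.41  1.97  0.92  0.32 -1.27]
1220 pad A,U,Y [[-25.9, -19.7, -14.8], [-36.8, -33.9, -28.5], [-39.6, 16.6, 44.9]]
```

>>> jog_arm([
  {"tx": 0,"ty": 0,"tz": -0.1,"wx": 0,"wy": 0,"wz": 0,"fingers": 0.4},
  {"tx": 0,"ty": 0,"tz": -0.2,"wx": 0,"wy": 0,"wz": 0,"fingers": 0.4},
  {"tx": 0,"ty": 0,"tz": -0.33,"wx": 0,"wy": 0,"wz": 0,"fingers": 0.4},
  {"tx": 0,"ty": 0,"tz": -0.45,"wx": 0,"wy": 0,"wz": 0,"fingers": 1},
  {"tx": 0,"ty": 0,"tz": -0.55,"wx": 0,"wy": 0,"wz": 0,"fingers": 1},
  {"tx": 0,"ty": 0,"tz": -0.55,"wx": 0,"wy": 0,"wz": 0,"fingers": 1},
  {"tx": 0,"ty": 0,"tz": -0.55,"wx": 0,"wy": 0,"wz": 0,"fingers": 1},
  {"tx": 0,"ty": 0,"tz": -0.55,"wx": 0,"wy": 0,"wz": 0,"fingers": 1},
])

```text
time_s: 16.33
eef_pos: [0.5853, 0.0036, 0.2565]
ee_rot: [0.59, 0.75, 0.237, 0.184]
wrist_force: [0.2, 0.2, -0.3]
finger_gap: 0.0011
grip_force: 0.0
```

Run:
```python
from h import *
t=np.radians(25); u=np.array([-np.sin(t),0,np.cos(t)])
delta(BO,np.array([-170,45,130])+u*75,25,'y')
im,d,p=shot("wrist"); save(im,"w10.png")
L=BO.l(cloud(d,p).reshape(-1,3)*1000).reshape(400,640,3)
hsv=cv2.cvtColor(im,cv2.COLOR_RGB2HSV)
def q(m,l): print(l,m.sum(),np.round(np.percentile(L[m],[2,50,98],axis=0)).tolist() if m.any() else "")
q((hsv[...,0]>95)&(hsv[...,0]<130)&(hsv[...,1]>60)&(L[...,0]>0)&(L[...,0]<100)&(abs(L[...,1]+50)<60)&(L[...,2]<150),"pad")
q(((hsv[...,0]<4)|(hsv[...,0]>175))&(hsv[...,1]>190)&(hsv[...,2]>140)&(L[...,2]>110)&(L[...,2]<140)&(L[...,0]<-160),"lever")
```

```text
t 16.33 d [ 0.309 -0.458 -0.08 ] w [ 0.0275 -0.0004 -0.0003] board [-75.2 -47.9 256.5] F [ 0.3  0.1 -0.3] gap 0.0011 q [-0.31  0.07  2.    0.56  0.61 -0.94]
pad 246 [[23.0, -92.0, 77.0], [25.0, -53.0, 79.0], [29.0, -7.0, 81.0]]
lever 377 [[-194.0, 33.0, 117.0], [-175.0, 40.0, 124.0], [-161.0, 58.0, 126.0]]
```

View pics/w10.png

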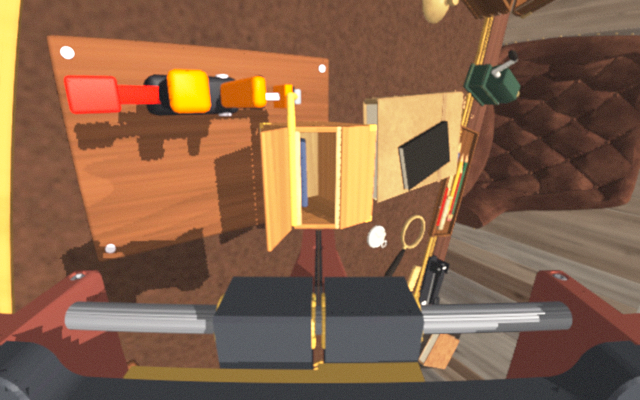

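>>> jog_arm([
  {"tx": 0.309,"ty": -0.458,"tz": -0.08,"wx": 0.0275,"wy": 0,"wz": 0,"fingers": 1},
  {"tx": 0.309,"ty": -0.458,"tz": -0.08,"wx": 0.0275,"wy": 0,"wz": 0,"fingers": 1},
  {"tx": 0.309,"ty": -0.458,"tz": -0.08,"wx": 0.0275,"wy": 0,"wz": 0,"fingers": 1},
  {"tx": 0.309,"ty": -0.458,"tz": -0.08,"wx": 0.0275,"wy": 0,"wz": 0,"fingers": 1},
  {"tx": 0.309,"ty": -0.458,"tz": -0.08,"wx": 0.0275,"wy": 0,"wz": 0,"fingers": 1},
  {"tx": 0.309,"ty": -0.458,"tz": -0.08,"wx": 0.0275,"wy": 0,"wz": 0,"fingers": 1},
  {"tx": 0.309,"ty": -0.458,"tz": -0.08,"wx": 0.0275,"wy": 0,"wz": 0,"fingers": 1},
  {"tx": 0.309,"ty": -0.458,"tz": -0.08,"wx": 0.0275,"wy": 0,"wz": 0,"fingers": 1},
  {"tx": 0.309,"ty": -0.458,"tz": -0.08,"wx": 0.0275,"wy": 0,"wz": 0,"fingers": 1},
  {"tx": 0.309,"ty": -0.458,"tz": -0.08,"wx": 0.0275,"wy": 0,"wz": 0,"fingers": 1},
])

```text
time_s: 17.22
eef_pos: [0.4423, 0.0634, 0.1989]
ee_rot: [0.604, 0.767, 0.171, 0.133]
wrist_force: [0.2, 0.7, -0.3]
finger_gap: 0.0003
grip_force: 0.0
```

Run:
```python
from h import *
t=np.radians(25); u=np.array([-np.sin(t),0,np.cos(t)])
delta(BO,np.array([-170,45,130])+u*75,25,'y')
delta(BO,np.array([-170,45,130]),25,'y')
```

```text
t 17.22 d [ 0.003 -0.007  0.   ] w [ 0.0002 -0.0003 -0.0003] board [-200.    44.   198.9] F [ 0.3  0.6 -0.3] gap 0.0003 q [-0.16 -0.04  2.19  0.3   0.6  -0.61]
t 17.22 d [ 0.003 -0.007  0.25 ] w [ 0.0002 -0.0003 -0.0003] board [-200.    44.   198.9] F [ 0.3  0.6 -0.3] gap 0.0003 q [-0.16 -0.04  2.19  0.3   0.6  -0.61]
```

>>> jog_arm([
  {"tx": 0.003,"ty": -0.007,"tz": 0.08,"wx": 0,"wy": 0,"wz": 0,"fingers": 1},
  {"tx": 0.003,"ty": -0.007,"tz": 0.16,"wx": 0,"wy": 0,"wz": 0,"fingers": 1},
  {"tx": 0.003,"ty": -0.007,"tz": 0.22,"wx": 0,"wy": 0,"wz": 0,"fingers": 1},
  {"tx": 0.003,"ty": -0.007,"tz": 0.24,"wx": 0,"wy": 0,"wz": 0,"fingers": 1},
  {"tx": 0.003,"ty": -0.017,"tz": 0.255,"wx": 0,"wy": 0,"wz": 0,"fingers": 1},
  {"tx": 0.003,"ty": -0.027,"tz": 0.275,"wx": 0,"wy": 0,"wz": 0,"fingers": 1},
  {"tx": 0.003,"ty": -0.037,"tz": 0.29,"wx": 0,"wy": 0,"wz": 0,"fingers": 1},
  {"tx": 0.003,"ty": -0.037,"tz": 0.29,"wx": 0,"wy": 0,"wz": 0,"fingers": 1},
])

```text
time_s: 17.88
eef_pos: [0.4662, 0.0712, 0.1144]
ee_rot: [0.604, 0.767, 0.171, 0.132]
wrist_force: [-1.1, 0.6, 1.4]
finger_gap: 0.0003
grip_force: 0.9
```

Run:
```python
from h import *
delta(BO,np.array([-174,45,110]),25,'y')
look("top")
```

```text
t 17.88 d [-0.003 -0.004  0.015] w [-0.0001 -0.0005 -0.0004] board [-174.9   46.   114.4] F [-0.9  0.8  1.4] gap 0.0003 q [-0.12  0.19  2.26  0.51  0.32 -0.81]
top blade 16 [[-79.0, 36.0, 178.0], [-78.0, 49.0, 185.0], [-70.0, 55.0, 188.0]]
top jaw 14 [[-14.0, 33.0, 81.0], [-12.0, 42.0, 91.0], [-6.0, 56.0, 96.0]]
lid angs [-0.9  8.  76.8 78.5 81.1] 273
```

>>> jog_arm([
  {"tx": 0,"ty": -0.004,"tz": 0.009,"wx": 0,"wy": 0,"wz": 0,"fingers": 1},
  {"tx": 0,"ty": -0.008,"tz": 0.018,"wx": 0,"wy": 0,"wz": 0,"fingers": 1},
  {"tx": 0,"ty": -0.008,"tz": 0.018,"wx": 0,"wy": 0,"wz": 0,"fingers": 1},
])

```text
time_s: 18.18
eef_pos: [0.4662, 0.0714, 0.1088]
ee_rot: [0.604, 0.767, 0.171, 0.132]
wrist_force: [-2.5, -1.7, 2.2]
finger_gap: 0.0008
grip_force: 1.3
```

>>> jog_arm([
  {"tx": 0,"ty": 0,"tz": 0,"wx": 0,"wy": 0,"wz": 0,"fingers": 1},
  {"tx": 0,"ty": 0,"tz": 0,"wx": 0,"wy": 0,"wz": 0,"fingers": 1},
  {"tx": 0,"ty": 0,"tz": 0,"wx": 0,"wy": 0,"wz": 0,"fingers": 1},
  {"tx": 0,"ty": 0,"tz": 0,"wx": 0,"wy": 0,"wz": 0,"fingers": 1},
  {"tx": 0,"ty": 0,"tz": 0,"wx": 0,"wy": 0,"wz": 0,"fingers": 1},
  {"tx": 0,"ty": 0,"tz": 0,"wx": 0,"wy": 0,"wz": 0,"fingers": 1},
  {"tx": 0,"ty": 0,"tz": 0,"wx": 0,"wy": 0,"wz": 0,"fingers": 1},
  {"tx": 0,"ty": 0,"tz": 0,"wx": 0,"wy": 0,"wz": 0,"fingers": 1},
  {"tx": 0,"ty": 0,"tz": 0,"wx": 0,"wy": 0,"wz": 0,"fingers": 1},
  {"tx": 0,"ty": 0,"tz": 0,"wx": 0,"wy": 0,"wz": 0,"fingers": 1},
  {"tx": 0,"ty": 0,"tz": 0,"wx": 0,"wy": 0,"wz": 0,"fingers": 1},
  {"tx": 0,"ty": 0,"tz": 0,"wx": 0,"wy": 0,"wz": 0,"fingers": 1},
])

```text
time_s: 19.18
eef_pos: [0.4662, 0.0715, 0.1089]
ee_rot: [0.603, 0.767, 0.171, 0.132]
wrist_force: [-1.8, -1.8, 1.9]
finger_gap: 0.0003
grip_force: 1.3
```

>>> jog_arm([
  {"tx": 0,"ty": 0,"tz": 0,"wx": 0,"wy": 0,"wz": 0,"fingers": 1},
  {"tx": 0,"ty": 0,"tz": 0,"wx": 0,"wy": 0,"wz": 0,"fingers": 1},
  {"tx": 0,"ty": 0,"tz": 0,"wx": 0,"wy": 0,"wz": 0,"fingers": 1},
  {"tx": 0,"ty": 0,"tz": 0,"wx": 0,"wy": 0,"wz": 0,"fingers": 1},
  {"tx": 0,"ty": 0,"tz": 0,"wx": 0,"wy": 0,"wz": 0,"fingers": 1},
  {"tx": 0,"ty": 0,"tz": 0,"wx": 0,"wy": 0,"wz": 0,"fingers": 1},
  {"tx": 0,"ty": 0,"tz": 0,"wx": 0,"wy": 0,"wz": 0,"fingers": 1},
  {"tx": 0,"ty": 0,"tz": 0,"wx": 0,"wy": 0,"wz": 0,"fingers": 1},
  {"tx": 0,"ty": 0,"tz": 0,"wx": 0,"wy": 0,"wz": 0,"fingers": 1},
  {"tx": 0,"ty": 0,"tz": 0,"wx": 0,"wy": 0,"wz": 0,"fingers": 1},
  {"tx": 0,"ty": 0,"tz": 0,"wx": 0,"wy": 0,"wz": 0,"fingers": 1},
  {"tx": 0,"ty": 0,"tz": 0,"wx": 0,"wy": 0,"wz": 0,"fingers": 1},
])

```text
time_s: 20.18
eef_pos: [0.4662, 0.0715, 0.1089]
ee_rot: [0.603, 0.767, 0.171, 0.132]
wrist_force: [-1.2, -1.9, 2.6]
finger_gap: -0.0001
grip_force: 1.2
```

Run:
```python
from h import *
delta(BO,np.array([-174,45,110]),25,'y')
look("top"); look("wrist")
```

```text
t 20.18 d [-0.004  0.004 -0.002] w [-0.     -0.0005 -0.0003] board [-174.8   46.2  108.9] F [-1.6 -1.6  2.6] gap -0.0001 q [-0.12  0.2   2.27  0.54  0.3  -0.85]
top blade 20 [[-79.0, 34.0, 176.0], [-77.0, 42.0, 183.0], [-68.0, 54.0, 189.0]]
top jaw 11 [[-51.0, 33.0, 83.0], [-45.0, 40.0, 93.0], [-43.0, 56.0, 95.0]]
lid angs [ 5.9  9.2 13.5 24.1 56.9] 694
wrist blade 650 [[-83.0, 36.0, 176.0], [-81.0, 48.0, 181.0], [-76.0, 57.0, 185.0]]
wrist jaw 58 [[-54.0, 45.0, 81.0], [-50.0, 58.0, 90.0], [-44.0, 59.0, 93.0]]
lid angs [ 8.7 12.5 18.2 28.5 48.3] 2031
```

>>> jog_arm([
  {"tx": 0,"ty": 0.01,"tz": -0.06,"wx": 0,"wy": 0,"wz": 0,"fingers": 1},
  {"tx": 0,"ty": 0,"tz": -0.15,"wx": 0,"wy": 0,"wz": 0,"fingers": 1},
  {"tx": 0,"ty": 0,"tz": -0.28,"wx": 0,"wy": 0,"wz": 0,"fingers": 1},
  {"tx": 0,"ty": 0,"tz": -0.4,"wx": 0,"wy": 0,"wz": 0,"fingers": 1},
  {"tx": 0,"ty": 0,"tz": -0.4,"wx": 0,"wy": 0,"wz": 0,"fingers": 1},
  {"tx": 0,"ty": 0,"tz": -0.4,"wx": 0,"wy": 0,"wz": 0,"fingers": 1},
  {"tx": 0,"ty": 0,"tz": -0.4,"wx": 0,"wy": 0,"wz": 0,"fingers": 1},
  {"tx": 0,"ty": 0,"tz": -0.4,"wx": 0,"wy": 0,"wz": 0,"fingers": 1},
])

```text
time_s: 20.95
eef_pos: [0.4164, 0.0594, 0.2163]
ee_rot: [0.604, 0.768, 0.171, 0.131]
wrist_force: [0.7, 0.4, -0.1]
finger_gap: 0.0004
grip_force: 0.0
```

Run:
```python
from h import *
delta(BO,np.array([-174,45,110]),25,'y')
t=np.radians(35);u=np.array([-np.sin(t),0,np.cos(t)]);n=np.array([np.cos(t),0,np.sin(t)]);M=np.array([24.6,-50,117.2])
z=np.load("pics/top0.npz")
def lid(X,l):
    L=BO.l(X.reshape(-1,3)*1000)-M; A=L@n;U=L@u
    k=(abs(A)<22)&(abs(L[:,1])<50)&(abs(U)<80); print(l,k.sum(),"lid plane U",np.round(np.percentile(U[k],[5,50,95]),1))
lid(z["X"],"start")
for c in ("top","wrist"):
    im,d,p=shot(c); lid(cloud(d,p),c)
look("top"); look("wrist")
```

```text
t 20.95 d [-0.006  0.008  0.394] w [-0.0004 -0.0006 -0.0003] board [-226.    46.3  216.3] F [ 0.8  0.2 -0.1] gap 0.0004 q [-0.19 -0.11  2.2   0.29  0.68 -0.62]
start 468 lid plane U [ 4.1  7.6 11.2]
top 472 lid plane U [ 3.8  7.6 10.6]
wrist 2255 lid plane U [7.  8.4 9.7]
top blade 19 [[-80.0, 34.0, 176.0], [-76.0, 41.0, 185.0], [-68.0, 54.0, 189.0]]
top jaw 10 [[-51.0, 33.0, 85.0], [-45.0, 44.0, 93.0], [-43.0, 56.0, 97.0]]
lid angs [ 5.8  9.2 13.9 24.8 58.5] 687
wrist blade 173 [[-82.0, 37.0, 177.0], [-81.0, 49.0, 181.0], [-75.0, 56.0, 185.0]]
wrist jaw 23 [[-55.0, 48.0, 80.0], [-52.0, 58.0, 91.0], [-45.0, 59.0, 94.0]]
lid angs [ 7.8 10.4 15.4 28.2 70.3] 3391
```

Lid shut exactly as at the start, jaw fully back, robot clear. Handing in.

```bash
python3 -c "
from station import arm
print(arm.finish_job())"
```

```text
the job is handed in; nothing more can be done
None
```

The job is handed in at about 21 s: the larger ink pad is inside the box, the jaw is fully back, the lid is shut, and the arm is clear of everything.

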